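Load and index a scissor carrier

TASK

Clear the plain spacer bars off the carrier into the steel tray and lay every scissor half from the bench in a bay of its own, flat down in both notches with the finger bow on the robot's side, while the carrier is still at the loading station. Then draw the bolt, push the carrier along its rails to the next station until it clicks into the detent, and shoot the bolt fully home there, with all the halves still in their bays. Do not tip over the oil bottle.

Things in the scene. Friction and masses are not known exactly. Their poses are not given: they have to be found in the camera images.
- rail_base: fixed grey base of an indexing slide, 400 mm along its y, 190 mm wide, 12 mm thick; origin under mid-length, on the bench. z up; the carrier travels along its +y (robot's left); +x points away from the robot. Rails rise to 24 mm. A keeper bar with two sockets, 62 mm high, stands at x=85 to 105 mm; a blue machine head, 150 mm high, at y=210 to 300 mm, x=-65 to 65 mm
- carrier (a joint): travel (m) of the carrier, a 130 x 230 x 10 mm aluminium plate (top 34 mm above bench). 0 = loading station, 0.100 = next station, where a spring roller clicks in and centres it from about 6 mm either side; end stop 0.155. About 10 N push it out of a detent, 1 N along between (plus drag 25 N s/m). It cannot move while the bolt is in a socket
- push_plate (a point): middle of the outer (-y, trailing) face of the upright push plate at the carrier's right-hand end, 62 mm above the bench; plate 100 mm wide (x), 8 mm thick, from 34 to 74 mm above the bench. Moves with the carrier; axes as rail_base. The face is free for pushing towards +y
- bolt (a joint): how far (m) the carrier's barrel bolt is drawn from the keeper: 0 = fully home (13 mm through the socket), 0.042 = fully drawn towards the robot (rail_base -x). Clears the keeper above about 0.035. Friction 2.5 N (plus drag 6 N s/m); stays where left. It enters only where a socket faces it, at either station (3 mm play each side)
- bolt_knob (a point): point on the axis of the bolt's upright round brass knob (14 mm thick, top 92 mm and foot 52 mm above the bench), 80 mm above the bench; moves with the bolt. 30 mm (in y) from the push plate's outer face, 44 mm from the cheeks' ends. Bolt bar 12 mm wide along rail_base x; bolt guides, tops 59 mm high, on its line 52 mm before and 45 mm beyond the carrier's centre line
- tray: fixed open dark steel tray, outside 110 (x) x 180 (y) x 22 mm, walls and floor 4 mm; origin under its centre on the bench
- bay1 (a point): bay 1 of the carrier (bay 1 nearest the bolt, 50 mm pitch along +y): notches 22 mm wide, 14 mm deep in two wooden cheeks 10 mm thick, centred 36 mm either side of this point in x. The point is at notch-floor height, 58 mm above the bench, 24 mm above the plate; axes as rail_base: a half lies along x, bow at -x. A seated half's origin is 3.5 mm above the point, a bar's 5 mm
- bay2 (a point): bay 2 of the carrier (bay 1 nearest the bolt, 50 mm pitch along +y): notches 22 mm wide, 14 mm deep in two wooden cheeks 10 mm thick, centred 36 mm either side of this point in x. The point is at notch-floor height, 58 mm above the bench, 24 mm above the plate; axes as rail_base: a half lies along x, bow at -x. A seated half's origin is 3.5 mm above the point, a bar's 5 mm
- bay3 (a point): bay 3 of the carrier (bay 1 nearest the bolt, 50 mm pitch along +y): notches 22 mm wide, 14 mm deep in two wooden cheeks 10 mm thick, centred 36 mm either side of this point in x. The point is at notch-floor height, 58 mm above the bench, 24 mm above the plate; axes as rail_base: a half lies along x, bow at -x. A seated half's origin is 3.5 mm above the point, a bar's 5 mm
- half1: bright steel scissor half (one blade, one finger bow), flat, 7 mm thick, 180 mm long, 90 g. Origin in the shank at mid-thickness near its centre of mass; +x points to the blade tip (at +89 mm), bow at -x; either face may be up. Shank 12 mm wide from x=-55 to +20 mm, blade 14 mm. Starts lying on the bench, bow roughly towards the robot
- half1_bow (a point): centre of half1's oval finger bow (outside about 40 x 34 mm), 71 mm from its origin along -x
- half2: bright steel scissor half (one blade, one finger bow), flat, 7 mm thick, 180 mm long, 90 g. Origin in the shank at mid-thickness near its centre of mass; +x points to the blade tip (at +89 mm), bow at -x; either face may be up. Shank 12 mm wide from x=-55 to +20 mm, blade 14 mm. Starts lying on the bench, bow roughly towards the robot
- half2_bow (a point): centre of half2's oval finger bow (outside about 40 x 34 mm), 71 mm from its origin along -x
- half3: bright steel scissor half (one blade, one finger bow), flat, 7 mm thick, 180 mm long, 90 g. Origin in the shank at mid-thickness near its centre of mass; +x points to the blade tip (at +89 mm), bow at -x; either face may be up. Shank 12 mm wide from x=-55 to +20 mm, blade 14 mm. Starts lying on the bench, bow roughly towards the robot
- half3_bow (a point): centre of half3's oval finger bow (outside about 40 x 34 mm), 71 mm from its origin along -x
- bar1: plain dark steel spacer bar, 120 mm long along its x, 14 mm wide (y), 10 mm thick (z), 130 g; origin at its centre. Starts lying in one of the carrier's bays, along the bay
- bar2: plain dark steel spacer bar, 120 mm long along its x, 14 mm wide (y), 10 mm thick (z), 130 g; origin at its centre. Starts lying in one of the carrier's bays, along the bay
- bar3: plain dark steel spacer bar, 120 mm long along its x, 14 mm wide (y), 10 mm thick (z), 130 g; origin at its centre. Starts lying in one of the carrier's bays, along the bay
- oiler: plastic oil bottle, 44 mm diameter, 120 mm tall, a bystander, standing beyond the halves; origin under its centre

How it is judged (in metres and radians):
On the way, in this order (a step that is already met when the one before it is completed fails the run):
1. carrier at the loading station, all spacer bars in the tray, every scissor half in a bay with its bow to the robot's side (((x of half1 in the frame of bay1 between -0.028 and 0.018 m and y of half1 in the frame of bay1 between -0.007 and 0.007 m and z of half1 in the frame of bay1 between -0.001 and 0.008 m and x of half1_bow in the frame of bay1 below -0.05 m and z of half1_bow in the frame of bay1 between -0.006 and 0.013 m) or (x of half1 in the frame of bay2 between -0.028 and 0.018 m and y of half1 in the frame of bay2 between -0.007 and 0.007 m and z of half1 in the frame of bay2 between -0.001 and 0.008 m and x of half1_bow in the frame of bay2 below -0.05 m and z of half1_bow in the frame of bay2 between -0.006 and 0.013 m) or (x of half1 in the frame of bay3 between -0.028 and 0.018 m and y of half1 in the frame of bay3 between -0.007 and 0.007 m and z of half1 in the frame of bay3 between -0.001 and 0.008 m and x of half1_bow in the frame of bay3 below -0.05 m and z of half1_bow in the frame of bay3 between -0.006 and 0.013 m)) and ((x of half2 in the frame of bay1 between -0.028 and 0.018 m and y of half2 in the frame of bay1 between -0.007 and 0.007 m and z of half2 in the frame of bay1 between -0.001 and 0.008 m and x of half2_bow in the frame of bay1 below -0.05 m and z of half2_bow in the frame of bay1 between -0.006 and 0.013 m) or (x of half2 in the frame of bay2 between -0.028 and 0.018 m and y of half2 in the frame of bay2 between -0.007 and 0.007 m and z of half2 in the frame of bay2 between -0.001 and 0.008 m and x of half2_bow in the frame of bay2 below -0.05 m and z of half2_bow in the frame of bay2 between -0.006 and 0.013 m) or (x of half2 in the frame of bay3 between -0.028 and 0.018 m and y of half2 in the frame of bay3 between -0.007 and 0.007 m and z of half2 in the frame of bay3 between -0.001 and 0.008 m and x of half2_bow in the frame of bay3 below -0.05 m and z of half2_bow in the frame of bay3 between -0.006 and 0.013 m)) and ((x of half3 in the frame of bay1 between -0.028 and 0.018 m and y of half3 in the frame of bay1 between -0.007 and 0.007 m and z of half3 in the frame of bay1 between -0.001 and 0.008 m and x of half3_bow in the frame of bay1 below -0.05 m and z of half3_bow in the frame of bay1 between -0.006 and 0.013 m) or (x of half3 in the frame of bay2 between -0.028 and 0.018 m and y of half3 in the frame of bay2 between -0.007 and 0.007 m and z of half3 in the frame of bay2 between -0.001 and 0.008 m and x of half3_bow in the frame of bay2 below -0.05 m and z of half3_bow in the frame of bay2 between -0.006 and 0.013 m) or (x of half3 in the frame of bay3 between -0.028 and 0.018 m and y of half3 in the frame of bay3 between -0.007 and 0.007 m and z of half3 in the frame of bay3 between -0.001 and 0.008 m and x of half3_bow in the frame of bay3 below -0.05 m and z of half3_bow in the frame of bay3 between -0.006 and 0.013 m)) and x of bar1 in the frame of tray between -0.05 and 0.05 m and y of bar1 in the frame of tray between -0.085 and 0.085 m and z of bar1 in the frame of tray between 0 and 0.035 m and angle between bar1's own x axis and vertical between 1.25 and 1.9 rad and x of bar2 in the frame of tray between -0.05 and 0.05 m and y of bar2 in the frame of tray between -0.085 and 0.085 m and z of bar2 in the frame of tray between 0 and 0.035 m and angle between bar2's own x axis and vertical between 1.25 and 1.9 rad and x of bar3 in the frame of tray between -0.05 and 0.05 m and y of bar3 in the frame of tray between -0.085 and 0.085 m and z of bar3 in the frame of tray between 0 and 0.035 m and angle between bar3's own x axis and vertical between 1.25 and 1.9 rad and value of joint carrier below 0.01 m), for 0.2 s.
2. carrier at rest in the detent of the next station (value of joint carrier between 0.096 and 0.104 m and velocity of joint carrier between -0.01 and 0.01 m/s), for 0.3 s.
3. bolt shot home at the next station (value of joint carrier between 0.096 and 0.104 m and value of joint bolt below 0.006 m), for 0.2 s.
At the end, for the whole second after the job is handed in: Carrier within 4 mm of the next station, bolt within 6 mm of home; each half in both notches of a bay (28 mm nearer to 18 mm farther than centred, 7 mm across, not stacked), bow on the robot's side; each bar flat in the tray; all released and at rest; oil bottle upright (all of step 3 and ((x of half1 in the frame of bay1 between -0.028 and 0.018 m and y of half1 in the frame of bay1 between -0.007 and 0.007 m and z of half1 in the frame of bay1 between -0.001 and 0.008 m and x of half1_bow in the frame of bay1 below -0.05 m and z of half1_bow in the frame of bay1 between -0.006 and 0.013 m) or (x of half1 in the frame of bay2 between -0.028 and 0.018 m and y of half1 in the frame of bay2 between -0.007 and 0.007 m and z of half1 in the frame of bay2 between -0.001 and 0.008 m and x of half1_bow in the frame of bay2 below -0.05 m and z of half1_bow in the frame of bay2 between -0.006 and 0.013 m) or (x of half1 in the frame of bay3 between -0.028 and 0.018 m and y of half1 in the frame of bay3 between -0.007 and 0.007 m and z of half1 in the frame of bay3 between -0.001 and 0.008 m and x of half1_bow in the frame of bay3 below -0.05 m and z of half1_bow in the frame of bay3 between -0.006 and 0.013 m)) and ((x of half2 in the frame of bay1 between -0.028 and 0.018 m and y of half2 in the frame of bay1 between -0.007 and 0.007 m and z of half2 in the frame of bay1 between -0.001 and 0.008 m and x of half2_bow in the frame of bay1 below -0.05 m and z of half2_bow in the frame of bay1 between -0.006 and 0.013 m) or (x of half2 in the frame of bay2 between -0.028 and 0.018 m and y of half2 in the frame of bay2 between -0.007 and 0.007 m and z of half2 in the frame of bay2 between -0.001 and 0.008 m and x of half2_bow in the frame of bay2 below -0.05 m and z of half2_bow in the frame of bay2 between -0.006 and 0.013 m) or (x of half2 in the frame of bay3 between -0.028 and 0.018 m and y of half2 in the frame of bay3 between -0.007 and 0.007 m and z of half2 in the frame of bay3 between -0.001 and 0.008 m and x of half2_bow in the frame of bay3 below -0.05 m and z of half2_bow in the frame of bay3 between -0.006 and 0.013 m)) and ((x of half3 in the frame of bay1 between -0.028 and 0.018 m and y of half3 in the frame of bay1 between -0.007 and 0.007 m and z of half3 in the frame of bay1 between -0.001 and 0.008 m and x of half3_bow in the frame of bay1 below -0.05 m and z of half3_bow in the frame of bay1 between -0.006 and 0.013 m) or (x of half3 in the frame of bay2 between -0.028 and 0.018 m and y of half3 in the frame of bay2 between -0.007 and 0.007 m and z of half3 in the frame of bay2 between -0.001 and 0.008 m and x of half3_bow in the frame of bay2 below -0.05 m and z of half3_bow in the frame of bay2 between -0.006 and 0.013 m) or (x of half3 in the frame of bay3 between -0.028 and 0.018 m and y of half3 in the frame of bay3 between -0.007 and 0.007 m and z of half3 in the frame of bay3 between -0.001 and 0.008 m and x of half3_bow in the frame of bay3 below -0.05 m and z of half3_bow in the frame of bay3 between -0.006 and 0.013 m)) and x of bar1 in the frame of tray between -0.05 and 0.05 m and y of bar1 in the frame of tray between -0.085 and 0.085 m and z of bar1 in the frame of tray between 0 and 0.035 m and angle between bar1's own x axis and vertical between 1.25 and 1.9 rad and x of bar2 in the frame of tray between -0.05 and 0.05 m and y of bar2 in the frame of tray between -0.085 and 0.085 m and z of bar2 in the frame of tray between 0 and 0.035 m and angle between bar2's own x axis and vertical between 1.25 and 1.9 rad and x of bar3 in the frame of tray between -0.05 and 0.05 m and y of bar3 in the frame of tray between -0.085 and 0.085 m and z of bar3 in the frame of tray between 0 and 0.035 m and angle between bar3's own x axis and vertical between 1.25 and 1.9 rad and linear speed of each of half1, half2, half3, bar1, bar2, bar3 below 0.03 m/s and velocity of joint carrier between -0.01 and 0.01 m/s and angle between oiler's own z axis and vertical below 0.3 rad); the robot touches nothing.
It fails at once if the oil bottle is tipped over (angle between oiler's own z axis and vertical above 0.6 rad).
Of bar1, bar2, bar3 only 2 to 2 are there at a start; the rules pass over those that are not, and their reading is None.
Of half1, half2, half3 only 2 to 3 are there at a start; the rules pass over those that are not, and their reading is None.
At some moment in a run one of half1, half2, half3 may be knocked a few centimetres aside while the robot is not near it.
Once in a run the grip may slacken for a moment while it holds something.
It also fails if it takes over 208 s, if anything falls off the work surface, if the arm or the gripper's body presses on something with over 40 N, if the wrist force passes 120 N, or if a joint passes its speed limit or range.

ROBOT

A 6-joint arm with a two-finger parallel gripper is mounted at the origin on the work surface. World frame = base frame: x ahead of the robot, y to its left, z up, the work surface at z = 0. Lengths are in mm, angles in rad, forces in N, time in s.
With the tool pointing down it reaches from about 400 to 925 mm from the base axis. Payload 12.5 kg.
Tool frame: the origin (TCP) lies midway between the tips of the shut fingers; the grasp point (between the pads) lies env.grasp_offset behind it (env.grasp_offset is the distance from the TCP to the grasp point, in mm); x points along the fingers, y is the direction in which the jaws open and shut, and the axes are right-handed (so a half turn about x gives the same grasp; the last joint's range is limited). The gripper opens to 95 mm and grips with 3 to 60 N. Pads are 20 mm wide; open, the fingers measure 119 mm over their backs; the gripper's body (75 mm by 180 mm) begins 59 mm behind the grasp point.
Start: joints at [1.105, 0.491, 1.559, -0, 1.092, -0.106], TCP at [220.039, 585.004, 214.661] pointing down, gripper open.
Joint ranges: [-3.1, 3.1], [-0.84, 2.19], [0.05, 2.79], [-1.13, 4.28], [0.06, 2.93], [-2.69, 2.69]. Speed limits (rad/s): [2.22, 2.22, 2.79, 3.14, 3.14, 3.14].

INTERFACE

Orientations are given as [roll, pitch, yaw] about the fixed x, y, z axes, in that order (R = Rz(yaw) Ry(pitch) Rx(roll)).
In Python, from cell import env gives the robot as it stands.
- The arm moves only by the tool apply_moves, never from a script. Its arguments are lists of equal length, an entry for each row: "offset": the shift along the world's x, y, z in units of 25 mm (1.0 is 25 mm), a list of three; "yaw": the turn about the world's z in units of 6 degrees (1.0 is 6 degrees); "jaw": the closure, from -1 (fully open) to 1 (shut), so that 0 is half open. A call has 1 to 20 rows; each row is the pose to reach, as a shift and turn from the pose measured when the call began; what a row does not reach only later rows make up. A row lasts 1/8 s, in which the tool goes at most 62.5 mm and 10.7 degrees, less where a joint would pass 70% of its speed; a pose out of reach is approached as far as the arm can. A call with a gripper value outside its range is refused whole. The fingers move at their own pace and stop on an object; the grip force is fixed at half the most. Time passes only in rows, so rows that repeat a pose let the fingers close. It gives the time, the measured TCP pose, the force and the opening at its end, in the units of the state.
- env.state(): the state, without advancing time (a new reading comes with each control period).
- env.read_camera(name): name is "scene" or "top" or "wrist"; returns a dict with "frame" (400x640x3 uint8, red, green, blue), "fx", "fy", "cx", "cy" (pixels), "distortion" ([k1, k2, p1, p2, k3] as OpenCV has them; the pictures are not rectified), "xyz" and "rotation" of the camera in the world; the wrist camera has in their place "hand_eye" (4x4, takes a point from camera to tool coordinates, whose origin is the TCP and whose axes are the tool frame's). Camera axes: x right, y down, z forward; pixel columns grow to the right and rows downward; lengths in mm; the calibration is good to about 2 mm. A picture is of the moment at which its call begins: read the wrist's pose just before it. There is no depth.
- env.job_done(): hands the job in, once; it reports no verdict.
The state is a dict: "t": time; "joints": joint angles; "qvel": joint speeds; "tau": joint torques, N m; "eef_pos": TCP position; "tcp_rot": TCP orientation; "ft_force": force on the tool from outside, world axes, zero at the start; "moment": the same for the moment, N m; "opening": opening from 0.0 (shut) to 1.0 (fully open).
Only numpy, scipy, OpenCV 4.12 (cv2) and the standard library are available. Lean on these libraries where they do the work, as an engineer would, in place of code of your own. Each camera call takes 0.05 s, during which the arm holds its last target.

## Working session

There is one attempt and no reset: what is moved stays moved. The work goes in short steps, Python scripts to look and compute and a tool call to move; the robot and the scene stay as the last step left them, time stands still between calls to the robot, and variables do not carry over. Pictures are saved under pics/ and viewed, and the job is handed in when it is done.

Besides the shell and the picture viewer there is one more tool, called after "Call:" as a command line: name --pt "numbers of a row" for each row, then --argument value for the rest. apply_moves: Moves the arm, as the interface text tells. Its arguments: {"type":"object","properties":{"offset":{"type":"array"},"yaw":{"type":"array"},"jaw":{"type":"array"}},"required":["offset","yaw","jaw"]}

```bash
ls; mkdir -p pics; python3 - <<'E'
from cell import env
import cv2
s=env.state(); print(s['t'],s['eef_pos'],s['tcp_rot'],s['opening'],env.grasp_offset)
for n in ['scene','top','wrist']:
    c=env.read_camera(n); cv2.imwrite(f'pics/{n}0.png',c['frame'][:,:,::-1])
    print(n,{k:v for k,v in c.items() if k!='frame'})
E
```

```text
pics
0.0 [219.91123151 584.76031872 214.0579489 ] [-1.67171774  1.56964712 -2.0314916 ] 1.000280093773101 18.8
scene {'fx': 367.91216283996533, 'fy': 367.91216283996533, 'cx': 321.2657273561266, 'cy': 200.0101292821882, 'distortion': array([-0.04900963,  0.        ,  0.        ,  0.        ,  0.        ]), 'xyz': array([ 914.64961912, -547.31818813,  553.62262175]), 'rotation': array([-2.21291878,  0.00876627,  0.65784648])}
top {'fx': 493.93872636946384, 'fy': 493.93872636946384, 'cx': 319.615079559057, 'cy': 204.97512028182413, 'distortion': array([-0.06943306,  0.        ,  0.        ,  0.        ,  0.        ]), 'xyz': array([ 325.72734098,  -89.75414383, 1206.69346919]), 'rotation': array([-2.95158665,  0.02055403, -1.54470274])}
wrist {'fx': 312.9597156748629, 'fy': 312.9597156748629, 'cx': 325.79829382829524, 'cy': 198.6509606879674, 'distortion': array([0.01820771, 0.        , 0.        , 0.        , 0.        ]), 'hand_eye': array([[ 4.16292999e-05, -2.83377273e-01,  9.59008508e-01,
        -1.70614116e+02],
       [ 9.99999598e-01,  8.70641609e-04,  2.13857083e-04,
         5.70242234e-01],
       [-8.95554948e-04,  9.59008114e-01,  2.83377196e-01,
        -7.89344563e+01],
       [ 0.00000000e+00,  0.00000000e+00,  0.00000000e+00,
         1.00000000e+00]])}
```

View pics/top0.png

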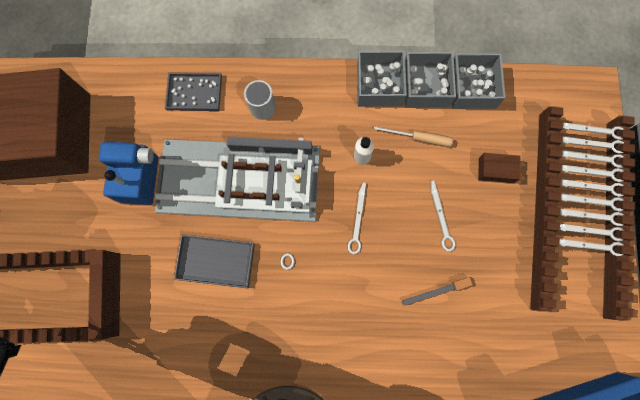

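View pics/scene0.png

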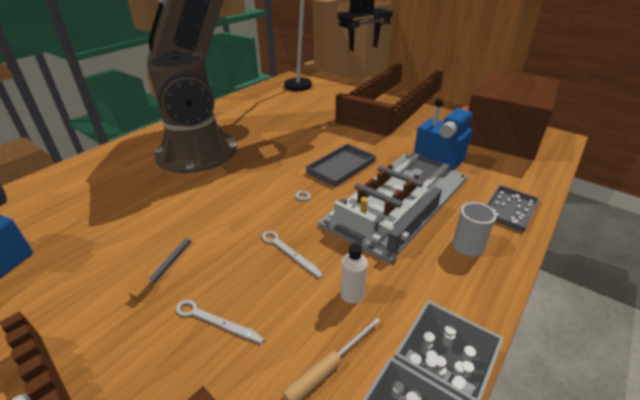

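View pics/wrist0.png

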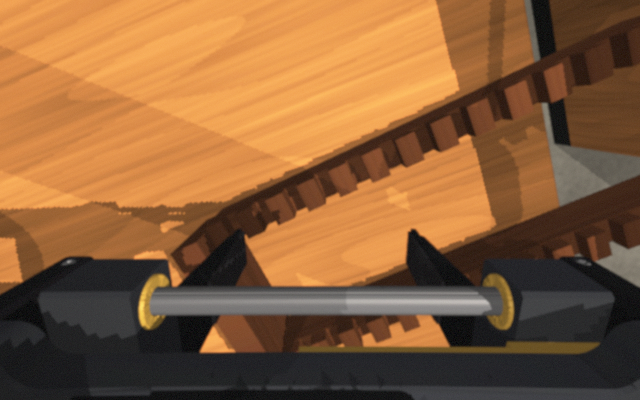

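```bash
cat > h.py <<'E'
import numpy as np,cv2
from scipy.spatial.transform import Rotation as R
from cell import env
def cam(n):
    s=env.state()
    c=env.read_camera(n); f=c['frame'][:,:,::-1].copy()
    K=np.array([[c['fx'],0,c['cx']],[0,c['fy'],c['cy']],[0,0,1]])
    if 'hand_eye' in c:
        T=np.eye(4);T[:3,:3]=R.from_euler('xyz',s['tcp_rot']).as_matrix();T[:3,3]=s['eef_pos']
        T=T@c['hand_eye'];M=T[:3,:3];p=T[:3,3]
    else:
        M=R.from_euler('xyz',c['rotation']).as_matrix();p=np.array(c['xyz'])
    return dict(f=f,K=K,d=np.array(c['distortion']),M=M,p=p)
def ray(c,uv,z):
    uv=np.atleast_2d(np.array(uv,float))
    n=cv2.undistortPoints(uv[:,None],c['K'],c['d'])[:,0]
    d=np.c_[n,np.ones(len(n))]@c['M'].T
    return c['p']+d*((z-c['p'][2])/d[:,2])[:,None]
def proj(c,P):
    P=np.atleast_2d(np.array(P,float))
    rv,_=cv2.Rodrigues(c['M'].T); return cv2.projectPoints(P,rv,-c['M'].T@c['p'],c['K'],c['d'])[0][:,0]
def crop(c,u0,u1,v0,v1,name,k=4):
    cv2.imwrite(name,cv2.resize(c['f'][v0:v1,u0:u1],None,fx=k,fy=k,interpolation=cv2.INTER_CUBIC))
def tool():
    s=env.state(); M=R.from_euler('xyz',s['tcp_rot']).as_matrix()
    print('t',round(s['t'],2),'tcp',np.round(s['eef_pos'],1),'jawdir deg',round(float(np.degrees(np.arctan2(M[1,1],M[0,1]))),2),'xaxis',np.round(M[:,0],3),'F',np.round(s['ft_force'],1),'open',round(s['opening'],3),'q6',round(s['joints'][5],2))
    return s
E
python3 - <<'E'
from h import *
tool()
c=cam('top'); crop(c,150,330,130,225,'pics/t1.png',4); crop(c,330,470,130,260,'pics/t2.png',4)
c=cam('scene'); crop(c,310,470,140,260,'pics/s1.png',5)
E
```

```text
t 0.15 tcp [220.  584.8 214.2] jawdir deg 69.38 xaxis [-0.    -0.001 -1.   ] F [ 0.3  0.6 -0.8] open 0.998 q6 -0.11
```

View pics/t1.png

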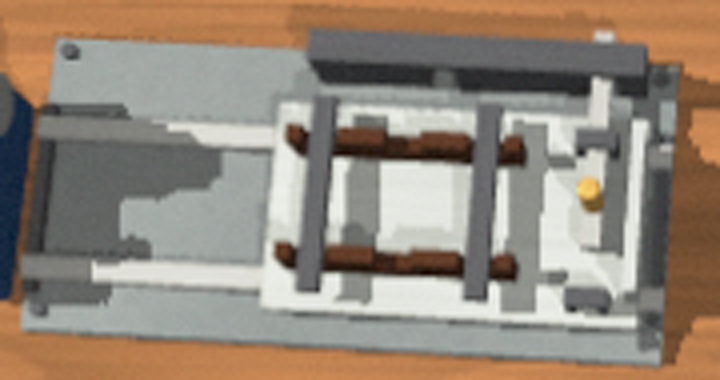

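View pics/t2.png

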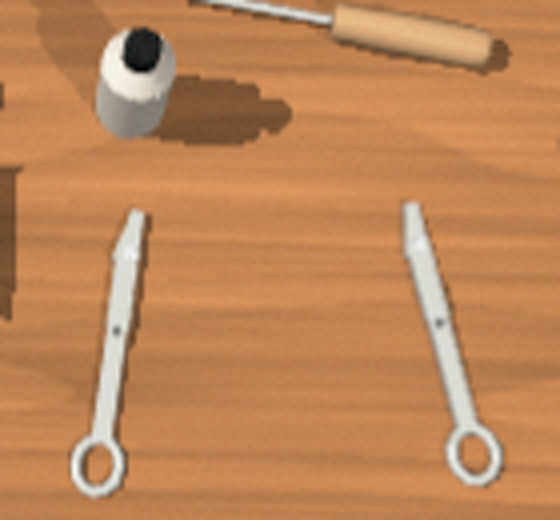

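View pics/s1.png

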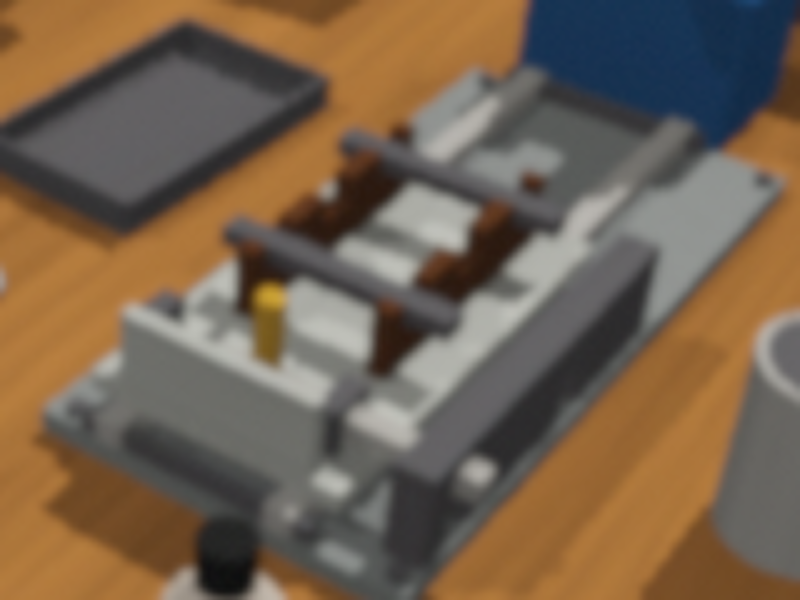

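```bash
python3 - <<'E'
from h import *
c=cam('top')
f4=lambda a:np.array(a)/4+np.array([150,130])-0.375
B=ray(c,f4([(683,63),(660,365),(20,330),(55,38)]),12); print('base',B.round(1))
d=(B[2]-B[1]+B[3]-B[0])[:2]; print('y dir angle',np.degrees(np.arctan2(d[1],d[0])), 'len',np.linalg.norm(B[2]-B[1]),np.linalg.norm(B[3]-B[0]),np.linalg.norm(B[0]-B[1]),'mid',B.mean(0))
for n,a in [('barL',[(325,98),(308,290)]),('barR',[(488,106),(475,298)])]:
    b=ray(c,f4(a),68); print(n,b.round(1),b.mean(0).round(1),np.linalg.norm(b[0]-b[1]),np.degrees(np.arctan2(*(b[0]-b[1])[1::-1])))
print('knob',ray(c,f4((590,183)),92))
g=lambda a:np.array(a)/4+np.array([330,130])-0.375
for n,a in [('A',[(98,466),(117,330),(137,212)]),('B',[(473,455),(439,323),(411,204)])]:
    p=ray(c,g(a),7); print(n,p.round(1),np.linalg.norm(p[0]-p[2]),np.linalg.norm(p[0]-p[1]),np.degrees(np.arctan2(*(p[2]-p[0])[1::-1])))
print('oil',ray(c,g((142,50)),120))
T=np.array([(180,236),(254,243),(247,287),(176,279)],float); p=ray(c,T,22);print('tray',p.round(1),p.mean(0),np.linalg.norm(p[0]-p[1]),np.linalg.norm(p[1]-p[2]),np.degrees(np.arctan2(*(p[0]-p[1])[1::-1])))
E
```

```text
base [[708.  -57.1  12. ]
 [514.9 -48.   12. ]
 [527.6 351.7  12. ]
 [718.1 346.5  12. ]]
y dir angle 88.38302081293071 len 399.9674321329165 403.713813604428 193.34137959358668 mid [617.1492355  148.26478522  12.        ]
barL [[664.2 156.7  68. ]
 [546.1 159.5  68. ]] [605.1 158.1  68. ] 118.16504369672954 -1.39223226582665
barR [[661.   57.7  68. ]
 [543.5  60.1  68. ]] [602.2  58.9  68. ] 117.54684872116843 -1.1593240238593439
knob [[608.49174608  -7.05320397  92.        ]]
A [[ 455.7 -145.7    7. ]
 [ 540.  -156.3    7. ]
 [ 614.9 -167.9    7. ]] 160.76821946042907 84.9399268975035 -7.940290403384859
B [[ 467.5 -374.1    7. ]
 [ 548.8 -354.8    7. ]
 [ 623.9 -338.8    7. ]] 160.34241889773637 83.57480321488704 12.713191232769402
oil [[ 683.36643084 -162.64773711  120.        ]]
tray [[468.2 279.5  22. ]
 [455.8  96.7  22. ]
 [350.2 108.3  22. ]
 [363.9 281.4  22. ]] [409.5267561  191.48813271  22.        ] 183.17765359184338 106.2891217775594 86.11225629691272
```

Call:
apply_moves --pt "15.2 -19 0" --pt "15.2 -19 0" --pt "15.2 -19 0" --pt "15.2 -19 0" --pt "15.2 -19 0" --pt "15.2 -19 0" --pt "15.2 -19 0" --pt "15.2 -19 0" --pt "15.2 -19 0" --pt "15.2 -19 0" --pt "15.2 -19 0" --pt "15.2 -19 0" --pt "15.2 -19 0" --pt "15.2 -19 0" --pt "15.2 -19 0" --yaw '[3.17, 3.17, 3.17, 3.17, 3.17, 3.17, 3.17, 3.17, 3.17, 3.17, 3.17, 3.17, 3.17, 3.17, 3.17]' --jaw '[0, 0, 0, 0, 0, 0, 0, 0, 0, 0, 0, 0, 0, 0, 0]'

```text
t: 2.17
eef_pos: [599.8, 110.5, 214.7]
tcp_rot: [-0.88, 1.57, -0.907]
ft_force: [-0.2, 0.6, 0.9]
opening: 0.498
```

```bash
python3 - <<'E'
from h import *
tool(); c=cam('wrist'); cv2.imwrite('pics/w1.png',c['f'])
E
```

```text
t 2.17 tcp [599.8 110.5 214.7] jawdir deg 88.45 xaxis [ 0. -0. -1.] F [-0.2  0.6  0.9] open 0.498 q6 -1.47
```

View pics/w1.png

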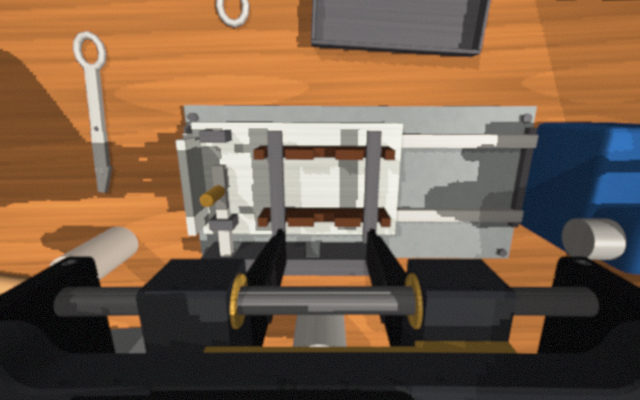

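```bash
python3 - <<'E'
from h import *
c=cam('wrist'); crop(c,170,410,95,255,'pics/w2.png',3.3)
for n,a in [('bay1',[(275.5,131),(277,238)]),('bay3',[(373,131),(371.5,235)])]:
    b=ray(c,a,68); print(n,b.round(1),np.linalg.norm(b[0]-b[1]))
E
```

```text
bay1 [[543.5  62.1  68. ]
 [658.3  55.4  68. ]] 115.0605106387814
bay3 [[546.  158.8  68. ]
 [657.5 159.   68. ]] 111.4721807872531
```

View pics/w2.png

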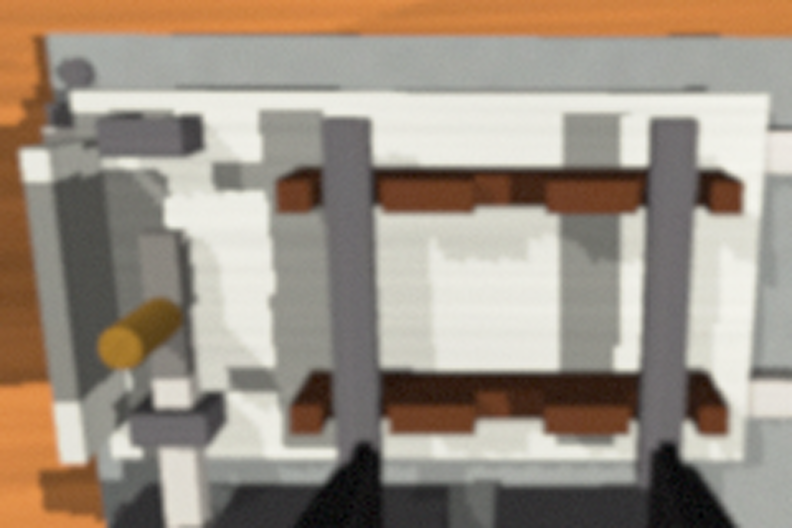

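```bash
python3 - <<'E'
from h import *
c=cam('top')
f4=lambda a:np.array(a)/4+np.array([150,130])-0.375
print(ray(c,f4([(280,98),(265,306),(560,320)]),34).round(1))
cw=cam('wrist'); g=lambda a:np.array(a)/3.3+np.array([170,95])-0.35
print('carrier',ray(cw,g([(72,90),(768,95),(742,460)]),34).round(1))
# cheek dark top strips: row-edges between bars
f=cw['f']; 
for u in (240+60,340-10,350): 
  print(u,[tuple(f[v,u]) for v in range(140,232,2)])
E
```

```text
[[673.8 192.3  34. ]
 [542.2 192.8  34. ]
 [537.6  12.4  34. ]]
carrier [[534.1 -34.   34. ]
 [541.6 195.3  34. ]
 [671.6 191.4  34. ]]
300 [(np.uint8(230), np.uint8(237), np.uint8(237)), (np.uint8(227), np.uint8(235), np.uint8(235)), (np.uint8(206), np.uint8(221), np.uint8(221)), (np.uint8(67), np.uint8(74), np.uint8(84)), (np.uint8(19), np.uint8(32), np.uint8(53)), (np.uint8(34), np.uint8(58), np.uint8(101)), (np.uint8(37), np.uint8(66), np.uint8(112)), (np.uint8(34), np.uint8(62), np.uint8(109)), (np.uint8(41), np.uint8(67), np.uint8(112)), (np.uint8(59), np.uint8(80), np.uint8(119)), (np.uint8(176), np.uint8(189), np.uint8(194)), (np.uint8(203), np.uint8(214), np.uint8(216)), (np.uint8(196), np.uint8(209), np.uint8(209)), (np.uint8(197), np.uint8(209), np.uint8(210)), (np.uint8(210), np.uint8(221), np.uint8(221)), (np.uint8(214), np.uint8(223), np.uint8(224)), (np.uint8(215), np.uint8(224), np.uint8(225)), (np.uint8(217), np.uint8(226), np.uint8(225)), (np.uint8(207), np.uint8(219), np.uint8(219)), (np.uint8(203), np.uint8(216), np.uint8(216)), (np.uint8(206), np.uint8(218), np.u
[... 4713 characters left out ...]
145), np.uint8(145)), (np.uint8(139), np.uint8(147), np.uint8(148)), (np.uint8(140), np.uint8(148), np.uint8(148)), (np.uint8(128), np.uint8(134), np.uint8(136)), (np.uint8(47), np.uint8(57), np.uint8(66)), (np.uint8(16), np.uint8(30), np.uint8(49)), (np.uint8(21), np.uint8(31), np.uint8(49)), (np.uint8(15), np.uint8(24), np.uint8(47)), (np.uint8(21), np.uint8(31), np.uint8(52)), (np.uint8(31), np.uint8(53), np.uint8(91)), (np.uint8(37), np.uint8(65), np.uint8(108)), (np.uint8(34), np.uint8(63), np.uint8(108)), (np.uint8(36), np.uint8(64), np.uint8(110)), (np.uint8(64), np.uint8(82), np.uint8(113)), (np.uint8(109), np.uint8(115), np.uint8(117)), (np.uint8(182), np.uint8(192), np.uint8(193))]
```

```bash
python3 - <<'E'
from h import *
c=cam('wrist'); print(c['p'])
print(ray(c,[(300,149.5),(300,159),(300,217.5),(300,226),(350,149.5),(350,160),(350,217.5),(350,227)],72).round(1))
E
```

```text
[521.19593458 112.58660792 385.11448808]
[[561.9  85.5  72. ]
 [571.4  85.   72. ]
 [633.8  81.9  72. ]
 [643.5  81.4  72. ]
 [563.3 135.3  72. ]
 [573.8 135.3  72. ]
 [635.2 135.   72. ]
 [646.  134.9  72. ]]
```

Call:
apply_moves --pt "0.17 1.92 0" --pt "0.17 1.92 -2" --pt "0.17 1.92 -4" --pt "0.17 1.92 -5.5" --pt "0.17 1.92 -6.3" --pt "0.17 1.92 -6.75" --pt "0.17 1.92 -6.75" --pt "0.17 1.92 -6.75" --pt "0.17 1.92 -6.75" --pt "0.17 1.92 -6.75" --pt "0.17 1.92 -6.75" --pt "0.17 1.92 -6.75" --yaw '[0, 0, 0, 0, 0, 0, 0, 0, 0, 0, 0, 0]' --jaw '[0, 0, 0, 0, 0, 0, 0, 1, 1, 1, 1, 1]'

```text
t: 3.92
eef_pos: [604.3, 158.0, 46.0]
tcp_rot: [-0.725, 1.57, -0.753]
ft_force: [-0.2, -0.5, 3.2]
opening: 0.143
```

```bash
python3 - <<'E'
from h import *
tool()
E
```

```text
t 3.92 tcp [604.3 158.   46. ] jawdir deg 88.41 xaxis [ 0. -0. -1.] F [-0.2 -0.5  3.2] open 0.143 q6 -1.39
```

Call:
apply_moves --pt "0 0 0" --pt "0 0 0" --pt "0 0 0.44" --pt "0 0 0.44" --pt "0 0 0.44" --pt "0 0 0.44" --pt "0 0 0.44" --pt "0 0 2" --pt "0 0 4" --pt "0 0 4" --yaw '[0, 0, 0, 0, 0, 0, 0, 0, 0, 0]' --jaw '[0.4, 0.4, 0.4, 1, 1, 1, 1, 1, 1, 1]'

```text
t: 5.18
eef_pos: [605.7, 158.3, 149.2]
tcp_rot: [0.131, 1.565, 0.103]
ft_force: [-0.1, -0.2, -1.7]
opening: 0.145
```

```bash
python3 - <<'E'
from h import *
tool(); c=cam('wrist'); cv2.imwrite('pics/w3.png',c['f'])
E
```

```text
t 5.17 tcp [605.7 158.3 149.2] jawdir deg 88.42 xaxis [ 0.006  0.001 -1.   ] F [-0.1 -0.2 -1.7] open 0.145 q6 -1.39
```

View pics/w3.png

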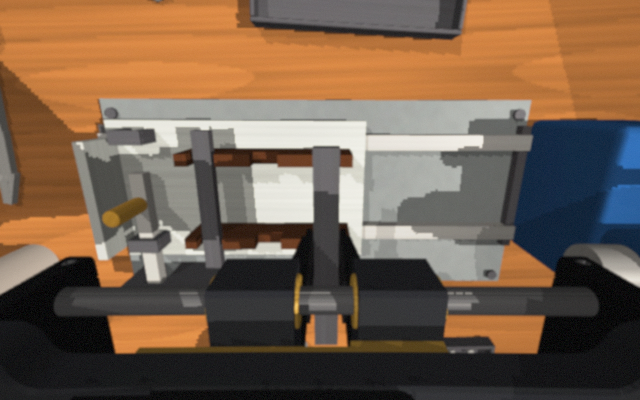

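Call:
apply_moves --pt "-2 0.4 0" --pt "-4 0.7 0" --pt "-6 1 0" --pt "-6.97 1.27 0" --pt "-6.97 1.27 0" --pt "-6.97 1.27 0" --pt "-6.97 1.27 0" --pt "-6.97 1.27 0" --pt "-6.97 1.27 0" --pt "-6.97 1.27 0" --pt "-6.97 1.27 0" --pt "-6.97 1.27 -2" --pt "-6.97 1.27 -3.5" --pt "-6.97 1.27 -4" --pt "-6.97 1.27 -4" --yaw '[-1.7, -3.4, -5.1, -6.8, -8.5, -10.2, -11.9, -13.6, -15.4, -15.4, -15.4, -15.4, -15.4, -15.4, -15.4]' --jaw '[1, 1, 1, 1, 1, 1, 1, 1, 1, 1, 1, 1, 1, 1, 1]'

```text
t: 7.1
eef_pos: [430.3, 189.8, 46.8]
tcp_rot: [-0.332, 1.568, -1.971]
ft_force: [-0.1, 0.8, -0.3]
opening: 0.143
```

```bash
python3 - <<'E'
from h import *
tool(); c=cam('wrist'); cv2.imwrite('pics/w4.png',c['f']);c=cam('top'); crop(c,150,330,130,300,'pics/t4.png',3.5)
E
```

```text
t 7.1 tcp [430.3 189.8  46.8] jawdir deg -3.92 xaxis [-0.001 -0.003 -1.   ] F [-0.1  0.8 -0.3] open 0.143 q6 0.35
```

View pics/w4.png

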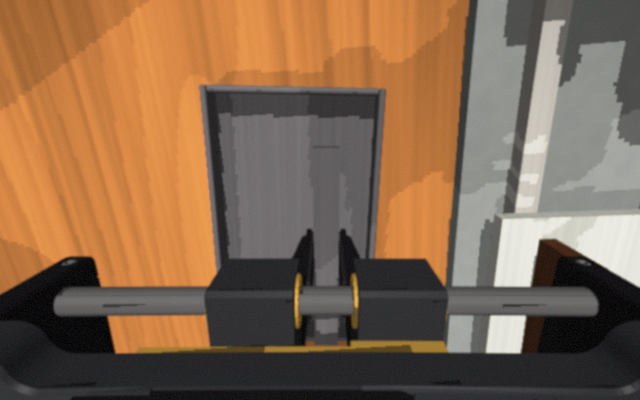

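View pics/t4.png

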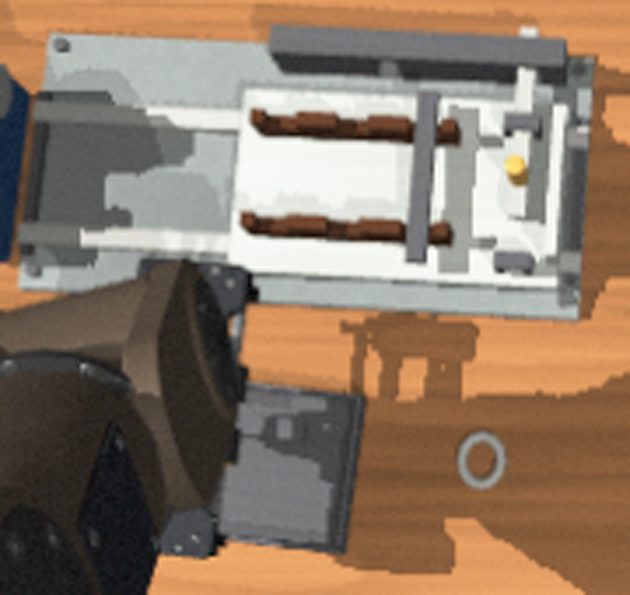

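Call:
apply_moves --pt "0 0 -1" --pt "0 0 -1.5" --pt "0 0 -1.63" --pt "0 0 -1.63" --pt "0 0 -1.63" --pt "0 0 -1.63" --pt "0 0 -1.63" --pt "0 0 0" --pt "0 0 2" --pt "0 0 4" --pt "0 0 4" --yaw '[0, 0, 0, 0, 0, 0, 0, 0, 0, 0, 0]' --jaw '[1, 1, 1, 1, 0.55, 0.55, 0.55, 0.55, 0.55, 0.3, 0]'

```text
t: 8.57
eef_pos: [432.2, 190.5, 151.0]
tcp_rot: [1.597, 1.563, -0.042]
ft_force: [0.7, 0.0, 0.5]
opening: 0.381
```

```bash
python3 - <<'E'
from h import *
tool(); c=cam('wrist'); cv2.imwrite('pics/w5.png',c['f'])
E
```

```text
t 8.57 tcp [432.2 190.5 151. ] jawdir deg -3.94 xaxis [ 0.008 -0.    -1.   ] F [0.7 0.  0.5] open 0.381 q6 0.35
```

View pics/w5.png

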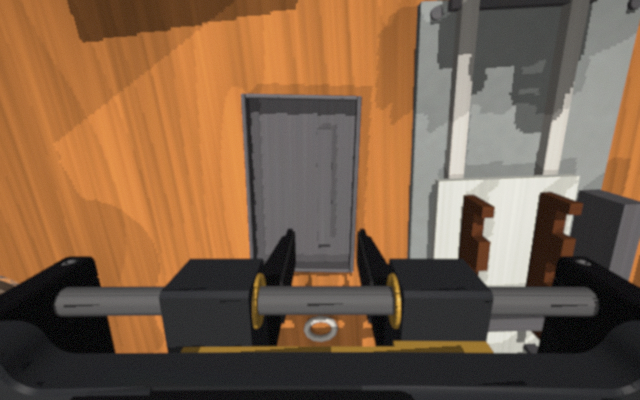

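Call:
apply_moves --pt "1.5 -1.2 1" --pt "3 -2.4 1" --pt "4.5 -3.6 1" --pt "6 -4.8 0.5" --pt "6.8 -5.26 0" --pt "6.8 -5.26 0" --pt "6.8 -5.26 0" --pt "6.8 -5.26 0" --pt "6.8 -5.26 0" --pt "6.8 -5.26 0" --pt "6.8 -5.26 0" --yaw '[1.7, 3.4, 5.1, 6.8, 8.5, 10.2, 11.9, 13.6, 15.4, 15.4, 15.4]' --jaw '[0, 0, 0, 0, 0, 0, 0, 0, 0, 0, 0]'

```text
t: 10.0
eef_pos: [601.1, 58.7, 148.2]
tcp_rot: [1.683, 1.566, 1.652]
ft_force: [0.5, -0.5, -0.1]
opening: 0.499
```

```bash
python3 - <<'E'
from h import *
tool(); c=cam('wrist'); cv2.imwrite('pics/w6.png',c['f'])
E
```

```text
t 10.0 tcp [601.1  58.7 148.2] jawdir deg 88.22 xaxis [-0.     0.005 -1.   ] F [ 0.5 -0.5 -0.1] open 0.499 q6 -1.56
```

View pics/w6.png

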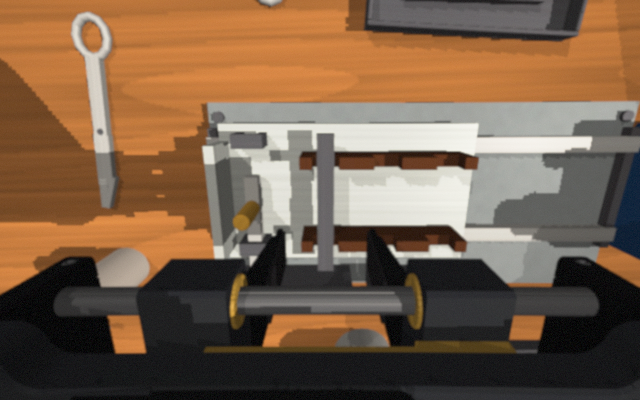

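Call:
apply_moves --pt "0.04 0 -2" --pt "0.04 0 -3" --pt "0.04 0 -3.64" --pt "0.04 0 -3.64" --pt "0.04 0 -3.64" --pt "0.04 0 -3.64" --pt "0.04 0 -3.64" --pt "0.04 0 -3.64" --pt "0.04 0 -3.64" --pt "0.04 0 -2" --pt "0.04 0 0" --pt "0.04 0 0" --yaw '[0, 0, 0, 0, 0, 0, 0, 0, 0, 0, 0, 0]' --jaw '[0, 0, 0, 0, 1, 1, 1, 1, 1, 1, 1, 1]'

```text
t: 11.55
eef_pos: [603.6, 58.7, 151.8]
tcp_rot: [0.671, 1.563, 0.641]
ft_force: [-1.3, -0.6, -1.6]
opening: 0.147
```

```bash
python3 - <<'E'
from h import *
tool()
E
```

```text
t 11.55 tcp [603.6  58.7 151.8] jawdir deg 88.27 xaxis [ 0.006  0.004 -1.   ] F [-1.3 -0.6 -1.6] open 0.147 q6 -1.56
```

Call:
apply_moves --pt "-1.5 0.9 0" --pt "-3 1.8 0" --pt "-4.5 2.7 0" --pt "-6 3.6 0" --pt "-7.5 4.5 0" --pt "-8.64 5.37 0" --pt "-8.64 5.37 0" --pt "-8.64 5.37 0" --pt "-8.64 5.37 0" --pt "-8.64 5.37 0" --pt "-8.64 5.37 0" --pt "-8.64 5.37 -2" --pt "-8.64 5.37 -3.5" --pt "-8.64 5.37 -4" --pt "-8.64 5.37 -4" --yaw '[-1.7, -3.4, -5.1, -6.8, -8.5, -10.2, -11.9, -13.6, -15.4, -15.4, -15.4, -15.4, -15.4, -15.4, -15.4]' --jaw '[1, 1, 1, 1, 1, 1, 1, 1, 1, 1, 1, 1, 1, 1, 1]'

```text
t: 13.42
eef_pos: [387.5, 192.9, 51.7]
tcp_rot: [0.507, 1.564, -1.135]
ft_force: [-0.4, -0.3, -1.0]
opening: 0.143
```

```bash
python3 - <<'E'
from h import *
tool(); c=cam('wrist'); cv2.imwrite('pics/w7.png',c['f'])
E
```

```text
t 13.43 tcp [387.5 192.9  51.7] jawdir deg -4.06 xaxis [ 0.003 -0.007 -1.   ] F [-0.4 -0.3 -1. ] open 0.143 q6 0.4
```

View pics/w7.png

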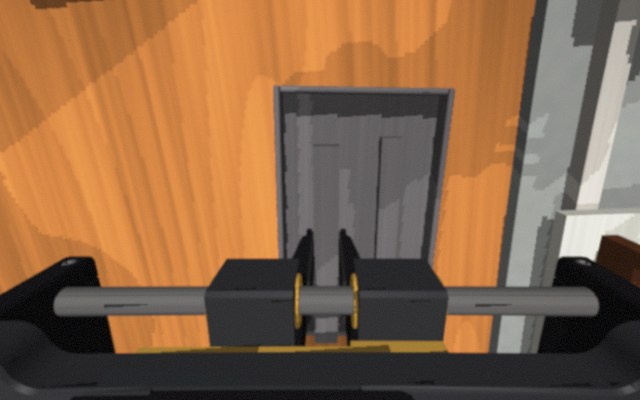

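Call:
apply_moves --pt "0 0 -1" --pt "0 0 -1.6" --pt "0 0 -1.82" --pt "0 0 -1.82" --pt "0 0 -1.82" --pt "0 0 -1.82" --pt "0 0 -1.82" --pt "0 0 0" --pt "0 0 2" --pt "0 0 4" --pt "0 0 5" --yaw '[0, 0, 0, 0, 0, 0, 0, 0, 0, 0, 0]' --jaw '[1, 1, 1, 1, 0.55, 0.55, 0.55, 0.55, 0.55, 0.3, 0]'

```text
t: 14.85
eef_pos: [388.2, 193.2, 180.0]
tcp_rot: [1.06, 1.562, -0.581]
ft_force: [-0.2, -0.4, -0.6]
opening: 0.378
```

```bash
python3 - <<'E'
from h import *
tool(); c=cam('wrist'); cv2.imwrite('pics/w8.png',c['f'])
E
```

```text
t 14.85 tcp [388.2 193.2 180. ] jawdir deg -4.07 xaxis [ 0.008 -0.005 -1.   ] F [-0.2 -0.4 -0.6] open 0.378 q6 0.39
```

View pics/w8.png

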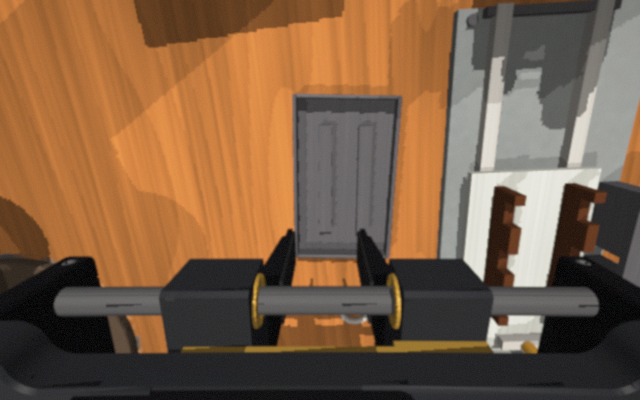

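Call:
apply_moves --pt "1 -2 0" --pt "2 -4 0" --pt "3 -6 0" --pt "4 -8 0" --pt "5 -10 0" --pt "5.5 -12 0" --pt "5.5 -13.95 0" --pt "5.5 -13.95 0" --pt "5.5 -13.95 0" --pt "5.5 -13.95 0" --pt "5.5 -13.95 0" --pt "5.5 -13.95 0" --yaw '[1.6, 3.2, 4.8, 6.4, 8, 9.6, 11.2, 12.8, 14.4, 14.4, 14.4, 14.4]' --jaw '[0, 0, 0, 0, 0, 0, 0, 0, 0, 0, 0, 0]'

```text
t: 16.4
eef_pos: [526.4, -155.1, 181.7]
tcp_rot: [1.244, 1.56, 1.108]
ft_force: [-0.5, 0.2, 0.1]
opening: 0.498
```

```bash
python3 - <<'E'
from h import *
tool(); c=cam('wrist'); cv2.imwrite('pics/w9.png',c['f'])
print(proj(c,[(455.7,-145.7,7),(526,-155.5,7),(614.9,-167.9,7)]))
E
```

```text
t 16.4 tcp [ 526.4 -155.1  181.7] jawdir deg 82.23 xaxis [ 0.005  0.01  -1.   ] F [-0.5  0.2  0.1] open 0.498 q6 -1.86
[[323.63934148 112.83163319]
 [323.52657443 178.14057737]
 [323.39139171 250.58660604]]
```

View pics/w9.png

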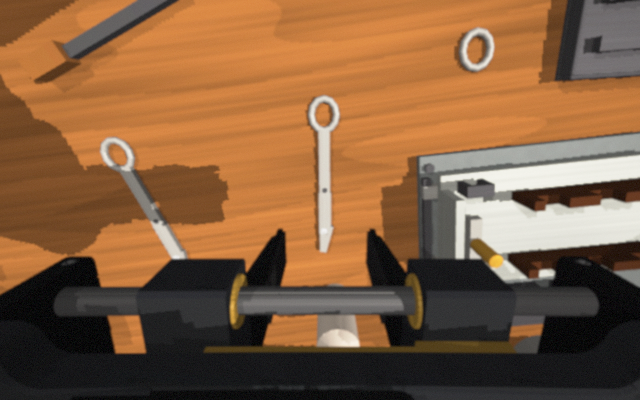

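Call:
apply_moves --pt "0 0 -2" --pt "0 0 -4" --pt "0 0 -6" --pt "0 0 -6.8" --pt "0 0 -7.13" --pt "0 0 -7.13" --pt "0 0 -7.13" --pt "0 0 -7.13" --pt "0 0 -7.13" --pt "0 0 -7.13" --pt "0 0 -7.13" --pt "0 0 -7.13" --pt "0 0 -5" --pt "0 0 -3" --pt "0 0 -3" --yaw '[0, 0, 0, 0, 0, 0, 0, 0, 0, 0, 0, 0, 0, 0, 0]' --jaw '[0, 0, 0, 0, 0, 0, 0, 1, 1, 1, 1, 1, 1, 1, 1]'

```text
t: 18.32
eef_pos: [527.7, -155.6, 109.8]
tcp_rot: [0.757, 1.558, 0.622]
ft_force: [-0.5, 0.6, -1.6]
opening: 0.122
```

```bash
python3 - <<'E'
from h import *
tool(); c=cam('wrist'); cv2.imwrite('pics/w10.png',c['f'])
E
```

```text
t 18.32 tcp [ 527.7 -155.6  109.8] jawdir deg 82.27 xaxis [ 0.01   0.007 -1.   ] F [-0.5  0.6 -1.6] open 0.122 q6 -1.86
```

View pics/w10.png

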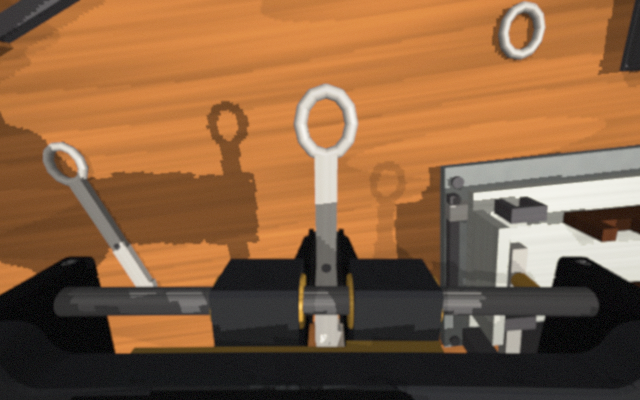

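```bash
python3 - <<'E'
from h import *
s=tool(); c=cam('wrist'); f=c['f']
hsv=cv2.cvtColor(f,cv2.COLOR_BGR2HSV); m=((hsv[:,:,1]<70)&(hsv[:,:,2]>120)).astype(np.uint8)
m[:, :285]=0; m[:,370:]=0; m[160:]=0
k=cv2.findContours(m,cv2.RETR_EXTERNAL,2)[0]; k=max(k,key=cv2.contourArea); print(cv2.boundingRect(k),cv2.fitEllipse(k))
for z in (110,114,118):
    p=ray(c,[(326,121),(326,86),(326,157)],z); print(z,p.round(1),np.linalg.norm((p[0]-s['eef_pos'])[:2]))
E
```

```text
t 18.38 tcp [ 526.8 -155.2  107.8] jawdir deg 82.26 xaxis [ 0.007  0.009 -1.   ] F [ 0.2 -0.2 -2.3] open 0.12 q6 -1.86
(294, 84, 64, 76) ((325.5614013671875, 122.33490753173828), (61.703243255615234, 75.66828918457031), 179.89886474609375)
110 [[ 456.1 -145.2  110. ]
 [ 439.2 -142.9  110. ]
 [ 474.8 -147.7  110. ]] 71.393159719331
114 [[ 455.9 -145.2  114. ]
 [ 439.4 -143.   114. ]
 [ 474.1 -147.7  114. ]] 71.59471953224742
118 [[ 455.7 -145.2  118. ]
 [ 439.6 -143.1  118. ]
 [ 473.5 -147.6  118. ]] 71.79630231804964
```

Call:
apply_moves --pt "0 0 1.2" --pt "0 2 1.4" --pt "0.5 4 1.4" --pt "1 6 1.4" --pt "1.5 8 1.4" --pt "2 10 1.4" --pt "2.6 12 1.4" --pt "2.88 12.56 1.4" --pt "2.88 12.56 1.4" --pt "2.88 12.56 0.5" --pt "2.88 12.56 -0.3" --pt "2.88 12.56 -0.6" --pt "2.88 12.56 -0.6" --yaw '[0, 0, 0.3, 0.5, 0.7, 1.03, 1.03, 1.03, 1.03, 1.03, 1.03, 1.03, 1.03]' --jaw '[1, 1, 1, 1, 1, 1, 1, 1, 1, 1, 1, 1, 1]'

```text
t: 20.05
eef_pos: [598.0, 158.0, 91.2]
tcp_rot: [1.319, 1.56, 1.29]
ft_force: [0.2, -0.5, -1.9]
opening: 0.117
```

```bash
python3 - <<'E'
from h import *
tool(); c=cam('wrist'); cv2.imwrite('pics/w11.png',c['f'])
c=cam('scene'); crop(c,310,470,140,260,'pics/s11.png',5)
E
```

```text
t 20.05 tcp [598.  158.   91.2] jawdir deg 88.37 xaxis [ 0.003  0.01  -1.   ] F [ 0.2 -0.5 -1.9] open 0.117 q6 -1.4
```

View pics/w11.png

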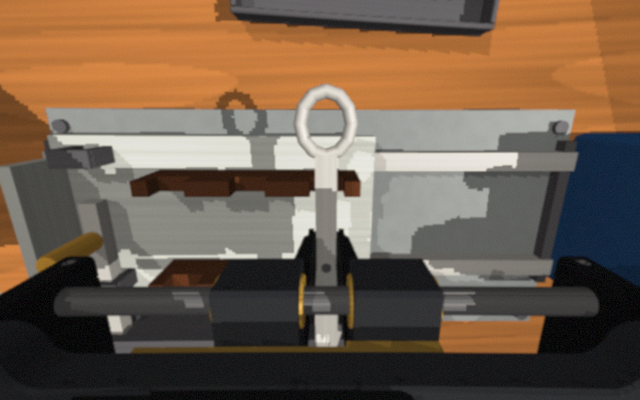

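View pics/s11.png

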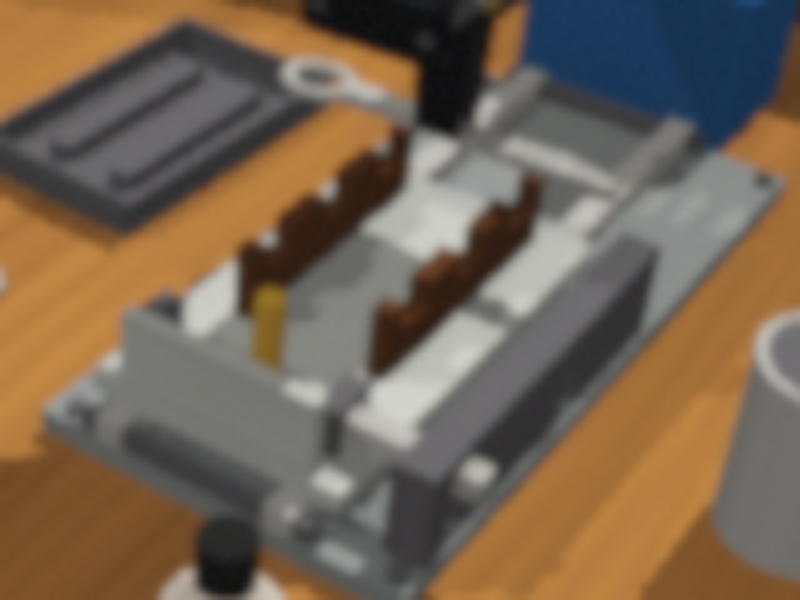

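Call:
apply_moves --pt "0.04 0.02 -0.6" --pt "0.04 0.02 -1" --pt "0.04 0.02 -1.15" --pt "0.04 0.02 -1.15" --pt "0.04 0.02 -1.15" --yaw '[0, 0, 0, 0, 0]' --jaw '[1, 1, 1, 1, 1]'

```text
t: 20.78
eef_pos: [599.6, 159.1, 63.5]
tcp_rot: [1.15, 1.559, 1.122]
ft_force: [-0.5, 0.0, -1.7]
opening: 0.117
```

```bash
python3 - <<'E'
from h import *
tool(); c=cam('scene'); crop(c,310,470,140,260,'pics/s12.png',5)
E
```

```text
t 20.77 tcp [599.6 159.1  63.5] jawdir deg 88.41 xaxis [ 0.005  0.01  -1.   ] F [-0.5  0.  -1.7] open 0.117 q6 -1.4
```

View pics/s12.png

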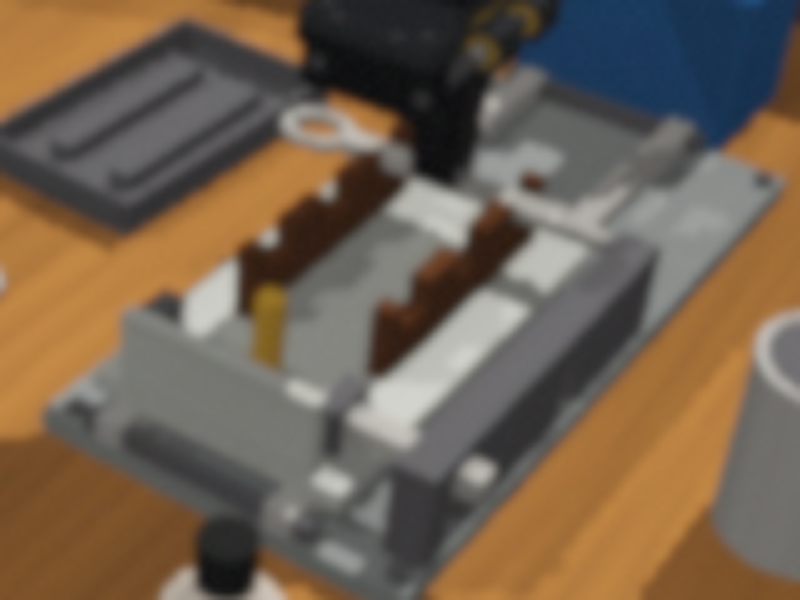

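Call:
apply_moves --pt "0 -0.02 -0.06" --pt "0 -0.02 -0.06" --pt "0 -0.02 -0.06" --pt "0 -0.02 -0.06" --pt "0 -0.02 1" --pt "0 -0.02 3" --pt "0 -0.02 4.5" --pt "0 -0.02 4.5" --yaw '[0, 0, 0, 0, 0, 0, 0, 0]' --jaw '[1, 0.4, 0.4, 0.4, 0.4, 0.2, 0, 0]'

```text
t: 21.82
eef_pos: [600.7, 158.8, 179.1]
tcp_rot: [0.851, 1.556, 0.823]
ft_force: [0.5, -0.6, -1.2]
opening: 0.487
```

```bash
python3 - <<'E'
from h import *
tool(); c=cam('wrist'); cv2.imwrite('pics/w13.png',c['f'])
c=cam('scene'); crop(c,310,470,140,260,'pics/s13.png',5)
c=cam('top'); cv2.imwrite('pics/t13.png',c['f'])
E
```

```text
t 21.82 tcp [600.7 158.8 179.1] jawdir deg 88.42 xaxis [ 0.01   0.011 -1.   ] F [ 0.5 -0.6 -1.2] open 0.487 q6 -1.4
```

View pics/w13.png

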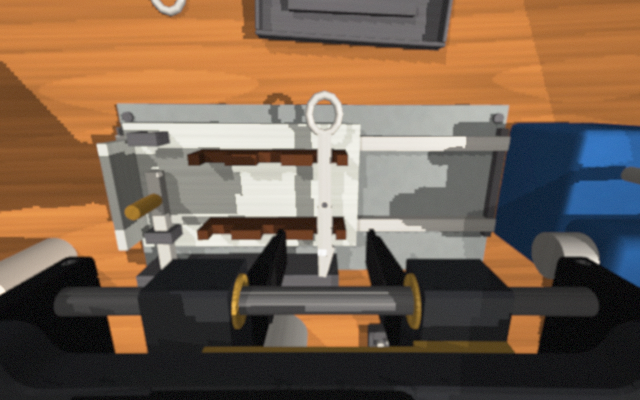

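View pics/s13.png

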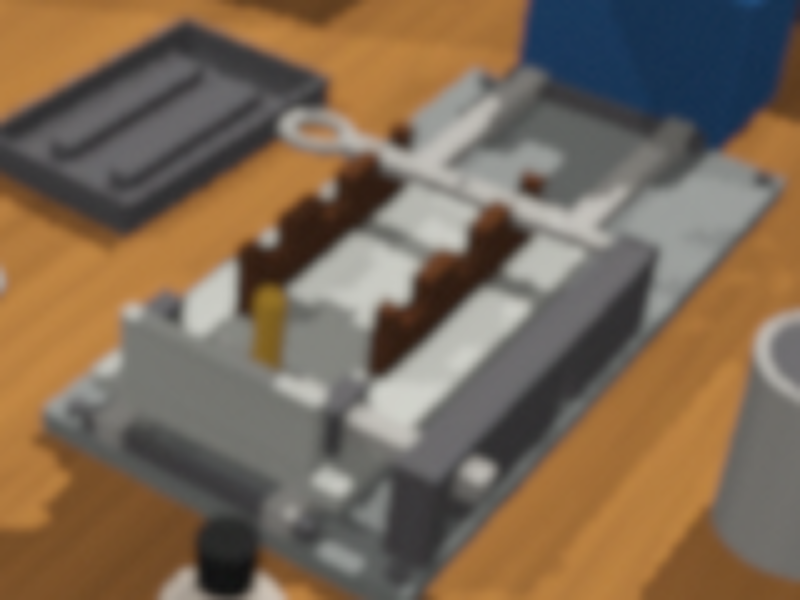

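View pics/t13.png

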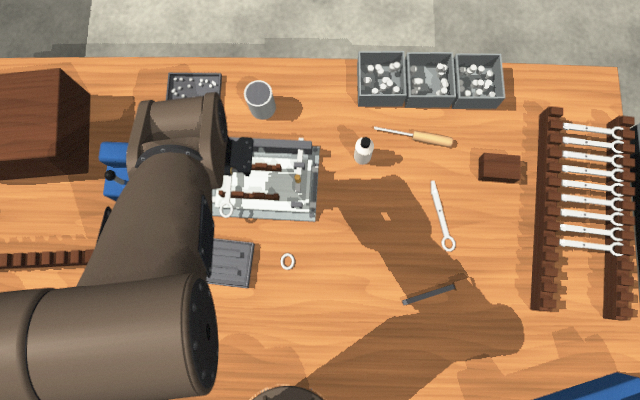

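Call:
apply_moves --pt "-0.3 -2 0" --pt "-0.6 -4 0" --pt "-0.9 -6 0" --pt "-1.2 -8 0" --pt "-1.4 -10 0" --pt "-1.6 -12 0" --pt "-1.8 -14 0" --pt "-2 -16 0" --pt "-2.3 -18 0" --pt "-2.56 -20 0" --pt "-2.56 -20.7 0" --pt "-2.56 -20.7 0" --pt "-2.56 -20.7 0" --pt "-2.56 -20.7 0" --pt "-2.56 -20.7 0" --yaw '[0.5, 1, 1.5, 2, 2.38, 2.38, 2.38, 2.38, 2.38, 2.38, 2.38, 2.38, 2.38, 2.38, 2.38]' --jaw '[0, 0, 0, 0, 0, 0, 0, 0, 0, 0, 0, 0, 0, 0, 0]'

```text
t: 23.85
eef_pos: [535.4, -358.1, 175.4]
tcp_rot: [1.232, 1.56, 1.455]
ft_force: [0.4, -0.3, 0.2]
opening: 0.5
```

```bash
python3 - <<'E'
from h import *
tool(); c=cam('wrist'); cv2.imwrite('pics/w14.png',c['f'])
print(proj(c,[(467.5,-374.1,7),(536.8,-358.5,7),(623.9,-338.8,7)]))
E
```

```text
t 23.85 tcp [ 535.4 -358.1  175.4] jawdir deg 102.76 xaxis [ 0.001  0.011 -1.   ] F [ 0.4 -0.3  0.2] open 0.5 q6 -2.49
[[323.82461513 114.51178969]
 [323.80723451 180.81739055]
 [323.86052646 253.82346197]]
```

View pics/w14.png

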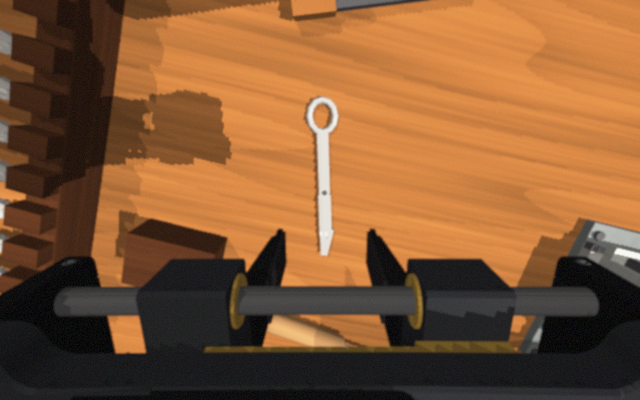

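Call:
apply_moves --pt "0.04 -0.03 -2" --pt "0.04 -0.03 -4" --pt "0.04 -0.03 -6" --pt "0.04 -0.03 -6.6" --pt "0.04 -0.03 -6.88" --pt "0.04 -0.03 -6.88" --pt "0.04 -0.03 -6.88" --pt "0.04 -0.03 -6.88" --pt "0.04 -0.03 -6.88" --pt "0.04 -0.03 -6.88" --pt "0.04 -0.03 -6.88" --pt "0.04 -0.03 -6.88" --pt "0.04 -0.03 -5" --pt "0.04 -0.03 -3" --pt "0.04 -0.03 -3" --yaw '[0.2, 0.2, 0.2, 0.2, 0.2, 0.2, 0.2, 0.2, 0.2, 0.2, 0.2, 0.2, 0.2, 0.2, 0.2]' --jaw '[0, 0, 0, 0, 0, 0, 0, 1, 1, 1, 1, 1, 1, 1, 1]'

```text
t: 25.78
eef_pos: [537.6, -360.1, 104.0]
tcp_rot: [0.6, 1.562, 0.843]
ft_force: [-0.4, 0.4, -2.4]
opening: 0.123
```

```bash
python3 - <<'E'
from h import *
s=tool(); c=cam('wrist'); cv2.imwrite('pics/w15.png',c['f'])
f=c['f'];hsv=cv2.cvtColor(f,cv2.COLOR_BGR2HSV); m=((hsv[:,:,1]<70)&(hsv[:,:,2]>120)).astype(np.uint8)
m[:, :285]=0; m[:,370:]=0; m[160:]=0
k=cv2.findContours(m,cv2.RETR_EXTERNAL,2)[0]; k=max(k,key=cv2.contourArea); e=cv2.fitEllipse(k);print(e)
p=ray(c,e[0],s['eef_pos'][2]+4); print(p,np.linalg.norm((p[0]-s['eef_pos'])[:2]))
E
```

```text
t 25.77 tcp [ 537.6 -360.1  104. ] jawdir deg 103.95 xaxis [ 0.006  0.007 -1.   ] F [-0.4  0.4 -2.4] open 0.123 q6 -2.52
((325.8427429199219, 122.8126220703125), (61.67061996459961, 74.03362274169922), 0.5483206510543823)
[[ 469.20580892 -377.18426942  108.04913594]] 70.54241826301416
```

View pics/w15.png

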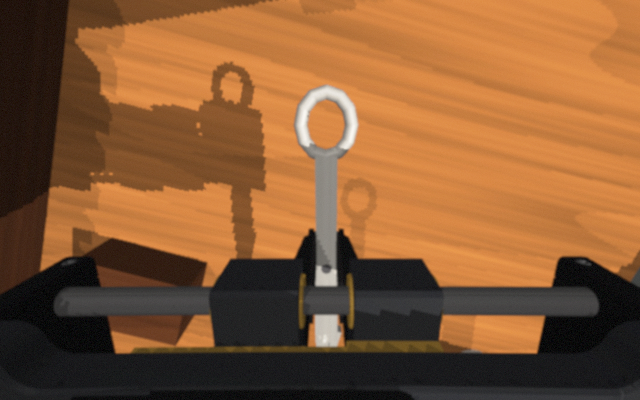

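Call:
apply_moves --pt "0 0 1.5" --pt "0 2 2.2" --pt "0 4 2.2" --pt "0 6 2.2" --pt "0 8 2.2" --pt "0 10 2.2" --pt "0.5 12 2.2" --pt "1 14 2.2" --pt "1.7 16 2.2" --pt "2.4 18 2.2" --pt "2.4 18.75 2" --pt "2.4 18.75 1" --pt "2.4 18.75 0" --pt "2.4 18.75 -0.5" --pt "2.4 18.75 -0.5" --yaw '[0, -0.3, -0.6, -1, -1.4, -1.8, -2.2, -2.59, -2.59, -2.59, -2.59, -2.59, -2.59, -2.59, -2.59]' --jaw '[1, 1, 1, 1, 1, 1, 1, 1, 1, 1, 1, 1, 1, 1, 1]'

```text
t: 27.7
eef_pos: [596.1, 108.9, 88.2]
tcp_rot: [1.209, 1.563, 1.18]
ft_force: [-0.0, -0.0, -1.1]
opening: 0.122
```

```bash
python3 - <<'E'
from h import *
s=tool(); c=cam('wrist'); cv2.imwrite('pics/w16.png',c['f'])
f=c['f'];hsv=cv2.cvtColor(f,cv2.COLOR_BGR2HSV); m=((hsv[:,:,1]<70)&(hsv[:,:,2]>120)).astype(np.uint8)
c=cam('scene'); crop(c,310,470,140,260,'pics/s16.png',5)
E
```

```text
t 27.7 tcp [596.1 108.9  88.2] jawdir deg 88.37 xaxis [ 0.003  0.007 -1.   ] F [-0.  -0.  -1.1] open 0.122 q6 -1.48
```

View pics/w16.png

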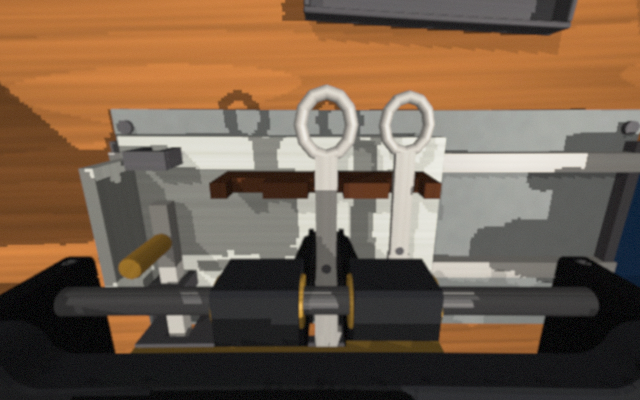

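View pics/s16.png

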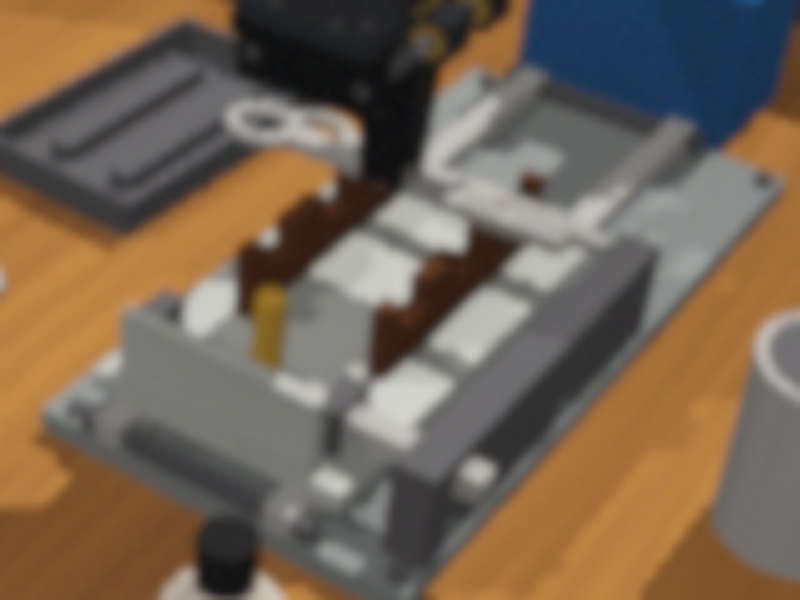

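Call:
apply_moves --pt "0.05 -0.01 -0.6" --pt "0.05 -0.01 -0.95" --pt "0.05 -0.01 -1.05" --pt "0.05 -0.01 -1.05" --pt "0.05 -0.01 -1.05" --pt "0.05 -0.01 -1.05" --pt "0.05 -0.01 -1.05" --pt "0.05 -0.01 -1.05" --pt "0.05 -0.01 0" --pt "0.05 -0.01 2" --pt "0.05 -0.01 3.5" --pt "0.05 -0.01 3.5" --yaw '[0, 0, 0, 0, 0, 0, 0, 0, 0, 0, 0, 0]' --jaw '[1, 1, 1, 1, 0.45, 0.45, 0.45, 0.45, 0.45, 0.45, 0.3, 0.3]'

```text
t: 29.3
eef_pos: [599.3, 109.0, 180.1]
tcp_rot: [0.657, 1.557, 0.629]
ft_force: [-0.8, -0.5, 0.1]
opening: 0.345
```

```bash
python3 - <<'E'
from h import *
s=tool(); c=cam('wrist'); crop(c,80,600,60,280,'pics/w17.png',1.5)
c=cam('scene'); crop(c,310,470,140,260,'pics/s17.png',5)
E
```

```text
t 29.3 tcp [599.3 109.  180.1] jawdir deg 88.39 xaxis [ 0.011  0.008 -1.   ] F [-0.8 -0.5  0.1] open 0.345 q6 -1.48
```

View pics/w17.png

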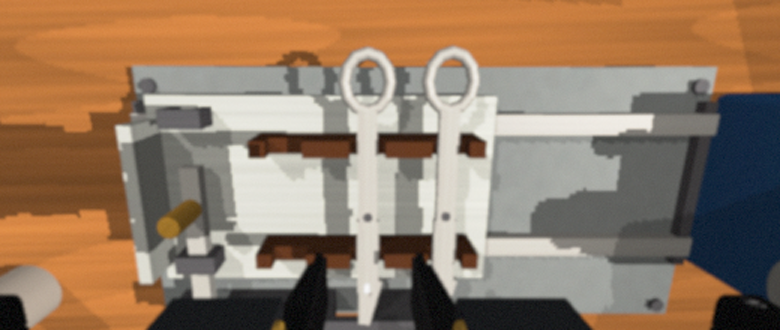

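View pics/s17.png

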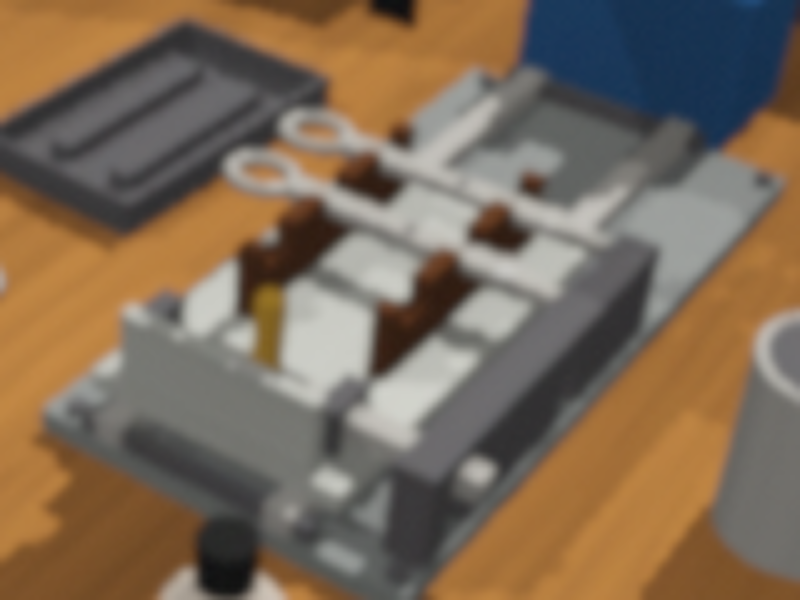

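```bash
python3 - <<'E'
from h import *
s=tool(); c=cam('wrist'); g=lambda a:np.array(a)/1.5+np.array([80,60])-.17
print(ray(c,g([(368,80),(368,217),(369,322),(451,79),(446,216)]),65).round(1))
print('knob top',ray(c,g((167,224)),92),'foot?',ray(c,g((192,212)),59))
print('knob',ray(c,g((167,224)),90))
print('pushplate top outer edge',ray(c,g([(118,126),(140,282)]),74), ray(c,g([(133,124),(155,280)]),74))
E
```

```text
t 29.4 tcp [597.9 108.8 176.9] jawdir deg 88.38 xaxis [ 0.006  0.008 -1.   ] F [ 0.   0.5 -0.8] open 0.348 q6 -1.48
[[525.7 111.3  65. ]
 [609.  109.   65. ]
 [683.6 107.6  65. ]
 [526.5 159.4  65. ]
 [609.8 158.3  65. ]]
knob top [[601.12018924  -5.4293417   92.        ]] foot? [[604.26598976  -3.33375092  59.        ]]
knob [[601.77020295  -6.33464863  90.        ]]
pushplate top outer edge [[547.23557838 -32.3198309   74.        ]
 [644.98849791 -36.23460521  74.        ]] [[546.31880232 -23.65310106  74.        ]
 [643.92641981 -26.65103681  74.        ]]
```

```bash
python3 - <<'E'
from h import *
out=[]
for n,box in [('wrist',(160,240,160,240)),('top',(270,330,150,210)),('scene',(340,380,180,220))]:
    c=cam(n); f=c['f']; hsv=cv2.cvtColor(f,cv2.COLOR_BGR2HSV)
    u0,u1,v0,v1=box
    m=((hsv[:,:,0]>15)&(hsv[:,:,0]<30)&(hsv[:,:,1]>140)).astype(np.uint8)
    mm=np.zeros_like(m);mm[v0:v1,u0:u1]=m[v0:v1,u0:u1]
    k=cv2.findContours(mm,cv2.RETR_EXTERNAL,2)[0]; 
    for q in k:
        if cv2.contourArea(q)>3: print(n,cv2.boundingRect(q),cv2.minAreaRect(q))
    out.append(cv2.resize(f[v0:v1,u0:u1],(400,400),interpolation=cv2.INTER_CUBIC)) 
cv2.imwrite('pics/k.png',cv2.resize(np.hstack(out),(800,267)))
E
```

```text
wrist (184, 197, 29, 25) ((197.25003051757812, 208.75003051757812), (15.55634880065918, 31.819805145263672), 45.0)
top (295, 175, 6, 8) ((297.5000305175781, 178.00001525878906), (6.363960266113281, 4.949747085571289), 45.0)
scene (360, 196, 6, 16) ((362.5, 203.5), (15.0, 5.0), 90.0)
scene (340, 180, 26, 18) ((351.1768798828125, 186.6846160888672), (11.287158966064453, 29.644298553466797), 60.2551155090332)
```

View pics/k.png

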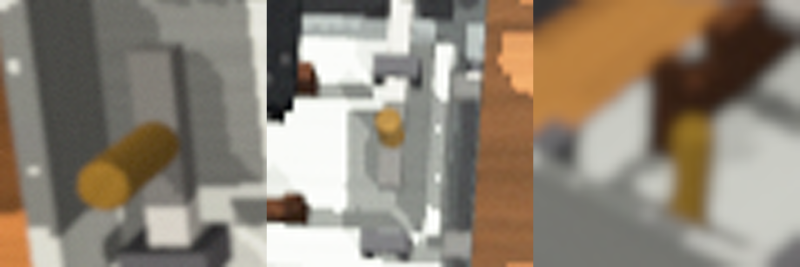

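```bash
python3 - <<'E'
from h import *
w=cam('wrist');t=cam('top')
print(ray(w,(190.3,215.7),92),ray(t,(297,176.5),92))
# foot of knob on bar z~52..58
print(ray(w,[(207,202)],57))
# guides in both views
for P in [(604,-5,92),(608,-6,92),(604,-5,55)]: print(P,proj(w,P),proj(t,P))
E
```

```text
[[606.36988007  -6.63851478  92.        ]] [[605.78835779  -6.85652602  92.        ]]
[[605.02745305  -4.6823996   57.        ]]
(604, -5, 92) [[191.80927656 213.03117041]] [[296.17681233 177.22998225]]
(608, -6, 92) [[191.33612827 217.46826675]] [[296.66618342 175.57088327]]
(604, -5, 55) [[207.2640986  200.38236136]] [[297.21041175 180.98914797]]
```

Call:
apply_moves --pt "0.1 -1.5 0" --pt "0.2 -3 0" --pt "0.32 -4.61 0" --pt "0.32 -4.61 0" --pt "0.32 -4.61 0" --pt "0.32 -4.61 0" --pt "0.32 -4.61 0" --pt "0.32 -4.61 0" --pt "0.32 -4.61 0" --pt "0.32 -4.61 0" --pt "0.32 -4.61 -1.5" --pt "0.32 -4.61 -2.2" --pt "0.32 -4.61 -2.2" --yaw '[-1.7, -3.4, -5.1, -6.8, -8.5, -10.2, -11.9, -13.6, -15, -15, -15, -15, -15]' --jaw '[0, 0, 0, 0, 0, 0, 0, 0, 0, 0, 0, 0, 0]'

```text
t: 31.32
eef_pos: [605.5, -6.4, 120.2]
tcp_rot: [0.921, 1.564, -0.677]
ft_force: [0.2, 0.9, 0.9]
opening: 0.499
```

```bash
python3 - <<'E'
from h import *
s=tool(); c=cam('wrist'); cv2.imwrite('pics/w18.png',c['f'])
c=cam('scene'); crop(c,310,470,140,260,'pics/s18.png',5)
E
```

```text
t 31.32 tcp [605.5  -6.4 120.2] jawdir deg -1.53 xaxis [ 0.005 -0.004 -1.   ] F [0.2 0.9 0.9] open 0.499 q6 -0.09
```

View pics/w18.png

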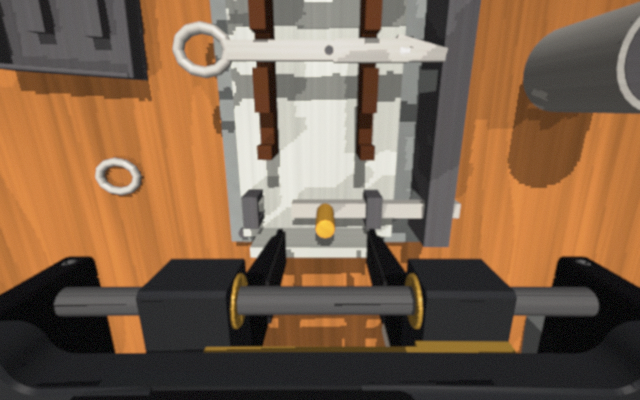

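View pics/s18.png

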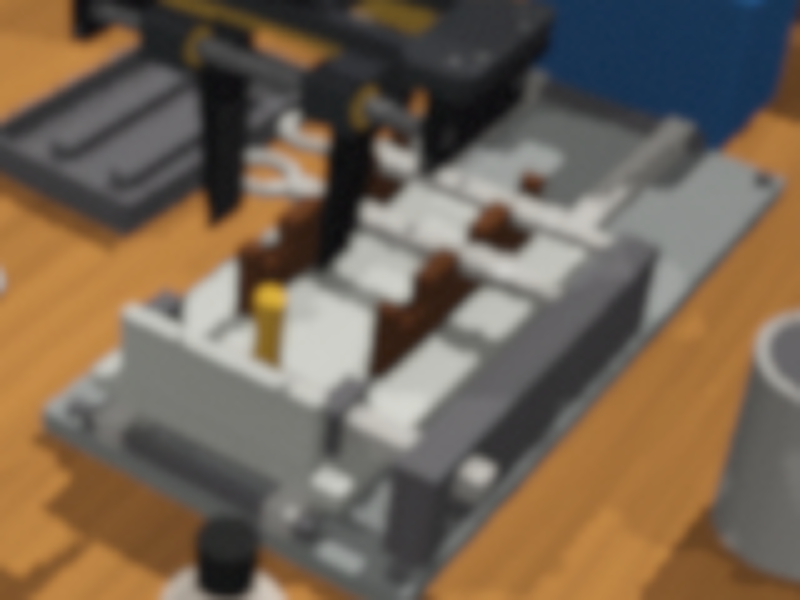

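```bash
python3 - <<'E'
from h import *
c=cam('wrist'); print(ray(c,[(325,229),(316,229),(334,229)],92))
E
```

```text
[[607.35970526  -7.44071586  92.        ]
 [601.17756592  -7.25201253  92.        ]
 [613.54562485  -7.62885933  92.        ]]
```

Call:
apply_moves --pt "0.04 -0.02 -1.2" --pt "0.04 -0.02 -2" --pt "0.04 -0.02 -2.2" --pt "0.04 -0.02 -2.2" --pt "0.04 -0.02 -2.2" --pt "0.04 -0.02 -2.2" --pt "0.04 -0.02 -2.2" --pt "0.04 -0.02 -2.2" --pt "0.04 -0.02 -2.2" --yaw '[0, 0, 0, 0, 0, 0, 0, 0, 0]' --jaw '[0, 0, 0, 0, 1, 1, 1, 1, 1]'

```text
t: 32.6
eef_pos: [607.3, -7.0, 67.3]
tcp_rot: [1.097, 1.561, -0.502]
ft_force: [-2.7, -0.2, 3.3]
opening: 0.143
```

```bash
python3 - <<'E'
from h import *
tool()
E
```

```text
t 32.6 tcp [607.3  -7.   67.3] jawdir deg -1.58 xaxis [ 0.008 -0.005 -1.   ] F [-2.7 -0.2  3.3] open 0.143 q6 -0.09
```

Gripped (13.6 mm). Draw the bolt.

Call:
apply_moves --pt "-0.25 0.01 0" --pt "-0.5 0.01 0" --pt "-0.75 0.02 0" --pt "-1 0.03 0" --pt "-1.25 0.03 0" --pt "-1.5 0.04 0" --pt "-1.62 0.04 0" --pt "-1.62 0.04 0" --pt "-1.62 0.04 0" --yaw '[0, 0, 0, 0, 0, 0, 0, 0, 0]' --jaw '[1, 1, 1, 1, 1, 1, 1, 1, 1]'

```text
t: 33.72
eef_pos: [566.6, -5.9, 67.3]
tcp_rot: [1.089, 1.562, -0.509]
ft_force: [1.8, 4.6, 1.6]
opening: 0.137
```

```bash
python3 - <<'E'
from h import *
s=tool(); c=cam('scene'); crop(c,310,470,140,260,'pics/s19.png',5)
E
```

```text
t 33.73 tcp [566.6  -5.9  67.3] jawdir deg -1.58 xaxis [ 0.008 -0.004 -1.   ] F [1.8 4.6 1.6] open 0.137 q6 -0.09
```

View pics/s19.png

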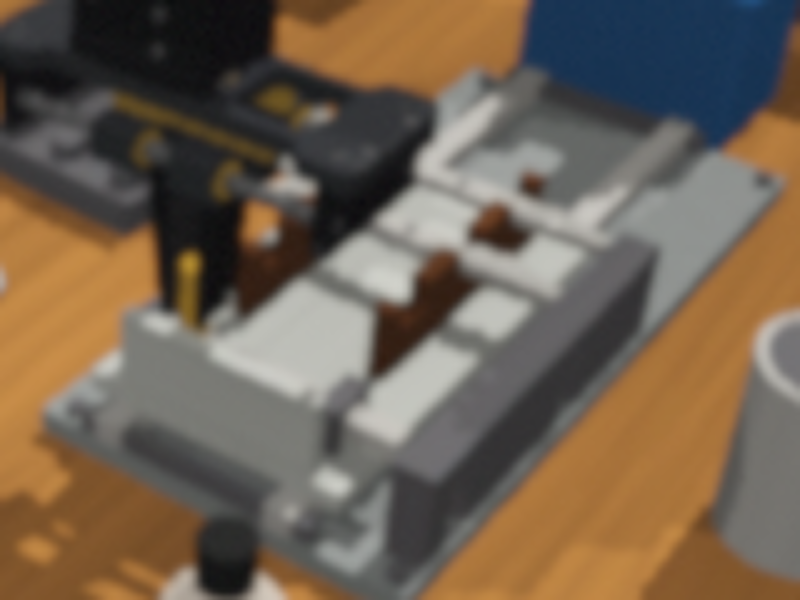

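Call:
apply_moves --pt "0 0 0" --pt "0 0 0" --pt "0 0 0" --pt "0 0 1.5" --pt "0 0 3" --pt "0.6 -1.4 3" --pt "1.18 -2.8 3" --pt "1.18 -2.8 3" --pt "1.18 -2.8 1" --pt "1.18 -2.8 -0.5" --pt "1.18 -2.8 -0.7" --pt "1.18 -2.8 -0.7" --yaw '[0, 0, 0, 0, 0, 0, 0, 0, 0, 0, 0, 0]' --jaw '[0.5, 0.5, 0.5, 0.5, 0.5, 1, 1, 1, 1, 1, 1, 1]'

```text
t: 35.28
eef_pos: [596.2, -75.5, 50.5]
tcp_rot: [1.091, 1.562, -0.507]
ft_force: [-0.1, -0.1, -0.3]
opening: 0.004
```

```bash
python3 - <<'E'
from h import *
s=tool(); c=cam('wrist'); cv2.imwrite('pics/w20.png',c['f']); c=cam('scene'); crop(c,290,450,160,280,'pics/s20.png',5)
E
```

```text
t 35.27 tcp [596.2 -75.5  50.5] jawdir deg -1.56 xaxis [ 0.008 -0.004 -1.   ] F [-0.1 -0.1 -0.3] open 0.004 q6 -0.2
```

View pics/w20.png

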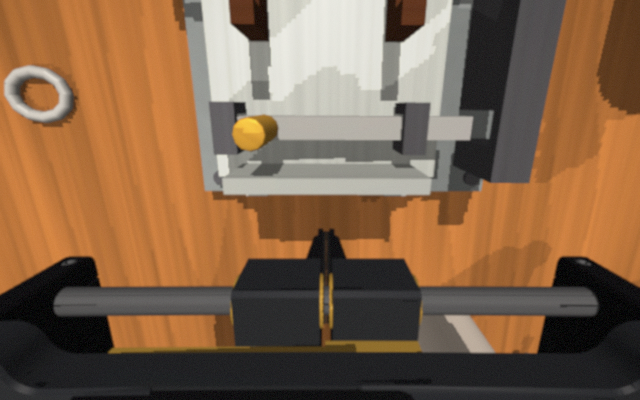

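View pics/s20.png

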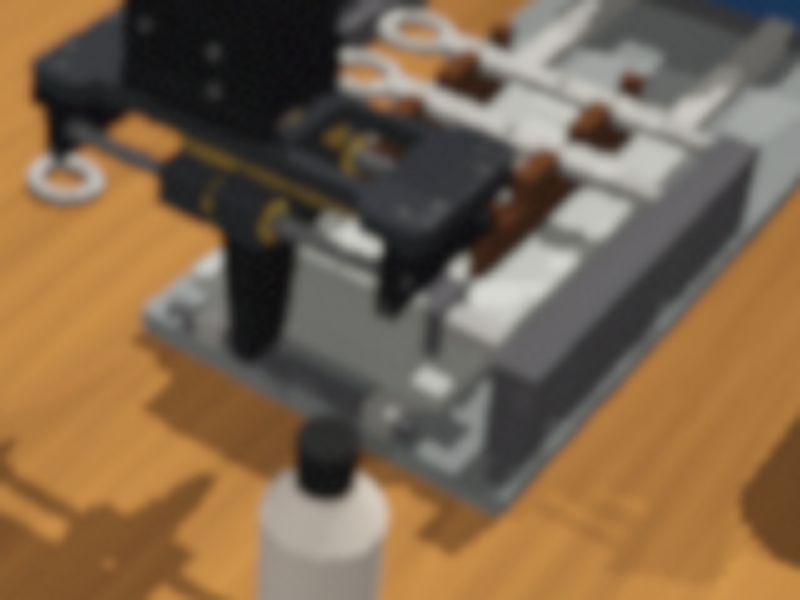

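```bash
python3 - <<'E'
from h import *
c=cam('wrist'); print('knob',ray(c,[(249,133)],92),'tip',ray(c,[(472,128),(490,126)],53),'face',ray(c,[(222,194),(430,194)],74))
E
```

```text
knob [[568.2366056   -5.17795747  92.        ]] tip [[676.79630411  -8.95559802  53.        ]
 [686.12213708  -8.21795747  53.        ]] face [[548.15485409 -35.36868459  74.        ]
 [649.87884684 -38.37503854  74.        ]]
```

Call:
apply_moves --pt "0 0.5 0" --pt "0 0.9 0" --pt "0 1.1 0" --pt "0 1.3 0" --pt "0.01 1.5 0" --pt "0.02 1.7 0" --pt "0.03 1.9 0" --pt "0.03 2.1 0" --pt "0.04 2.3 0" --pt "0.05 2.5 0" --pt "0.06 2.7 0" --pt "0.07 2.9 0" --pt "0.08 3.1 0" --pt "0.08 3.3 0" --pt "0.08 3.5 0" --pt "0.08 3.6 0" --pt "0.08 3.6 0" --yaw '[0, 0, 0, 0, 0, 0, 0, 0, 0, 0, 0, 0, 0, 0, 0, 0, 0]' --jaw '[1, 1, 1, 1, 1, 1, 1, 1, 1, 1, 1, 1, 1, 1, 1, 1, 1]'

```text
t: 37.55
eef_pos: [598.7, 14.5, 51.4]
tcp_rot: [1.152, 1.56, -0.446]
ft_force: [-0.2, -0.5, 0.2]
opening: 0.006
```

```bash
python3 - <<'E'
from h import *
s=tool(); c=cam('wrist'); cv2.imwrite('pics/w21.png',c['f']); c=cam('top'); crop(c,150,330,130,300,'pics/t21.png',3.5); c=cam('scene'); crop(c,290,450,140,260,'pics/s21.png',5)
E
```

```text
t 37.55 tcp [598.7  14.5  51.4] jawdir deg -1.55 xaxis [ 0.01  -0.005 -1.   ] F [-0.2 -0.5  0.2] open 0.006 q6 -0.05
```

View pics/w21.png

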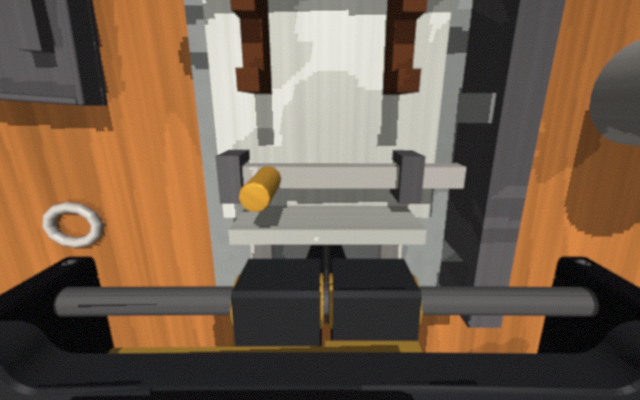

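View pics/s21.png

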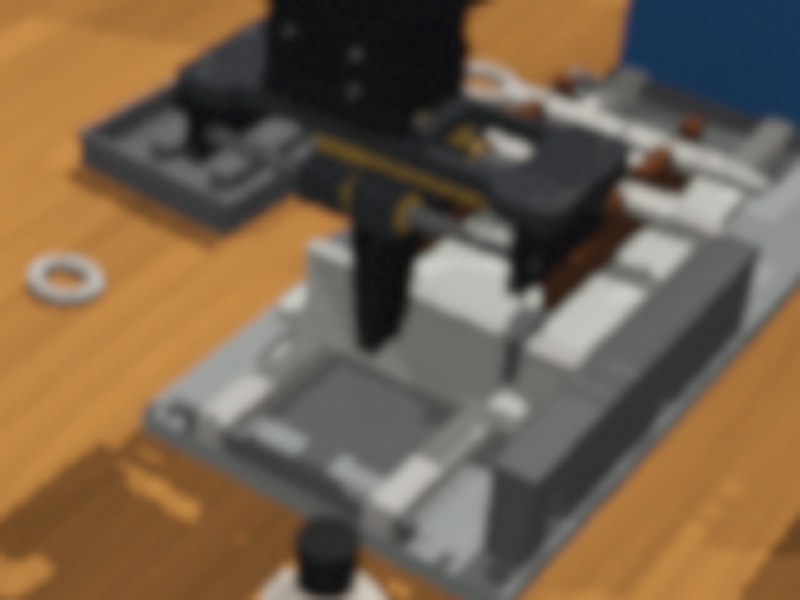

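```bash
python3 - <<'E'
from h import *
c=cam('wrist'); f=ray(c,[(230,243),(427,243)],74); print('face',f,f.mean(0),'knob',ray(c,(256,196),92),'socket',ray(c,[(476,94),(476,122)],52))
E
```

```text
face [[551.06981062  28.47972593  74.        ]
 [652.15422125  25.26732533  74.        ]] [601.61201593  26.87352563  74.        ] knob [[570.63364494  58.15423298  92.        ]] socket [[679.44481259  97.92882512  52.        ]
 [681.06875665  83.90563617  52.        ]]
```

Call:
apply_moves --pt "0.01 0.2 0" --pt "0.01 0.4 0" --pt "0.02 0.6 0" --pt "0.02 0.8 0" --pt "0.03 1 0" --pt "0.03 1.15 0" --pt "0.04 1.3 0" --pt "0.04 1.4 0" --pt "0.04 1.46 0" --pt "0.04 1.46 0" --pt "0.04 1.46 0" --pt "0.04 1.46 0" --yaw '[0, 0, 0, 0, 0, 0, 0, 0, 0, 0, 0, 0]' --jaw '[1, 1, 1, 1, 1, 1, 1, 1, 1, 1, 1, 1]'

```text
t: 39.25
eef_pos: [599.7, 50.6, 51.4]
tcp_rot: [1.149, 1.56, -0.449]
ft_force: [-0.5, -0.0, -0.1]
opening: 0.005
```

```bash
python3 - <<'E'
from h import *
s=tool(); c=cam('wrist'); cv2.imwrite('pics/w22.png',c['f']);  c=cam('scene'); crop(c,290,450,140,260,'pics/s22.png',5)
E
```

```text
t 39.25 tcp [599.7  50.6  51.4] jawdir deg -1.57 xaxis [ 0.01  -0.005 -1.   ] F [-0.5 -0.  -0.1] open 0.005 q6 0.01
```

View pics/w22.png

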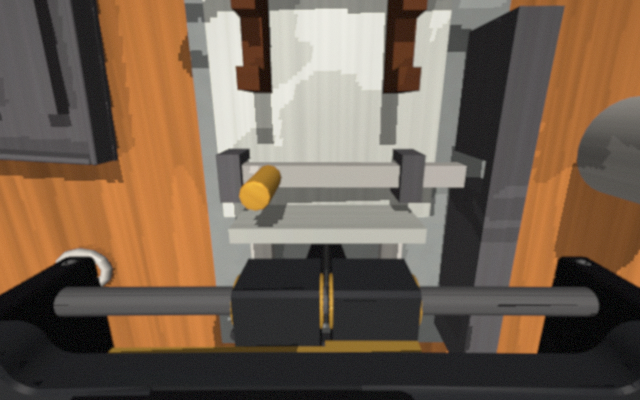

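View pics/s22.png

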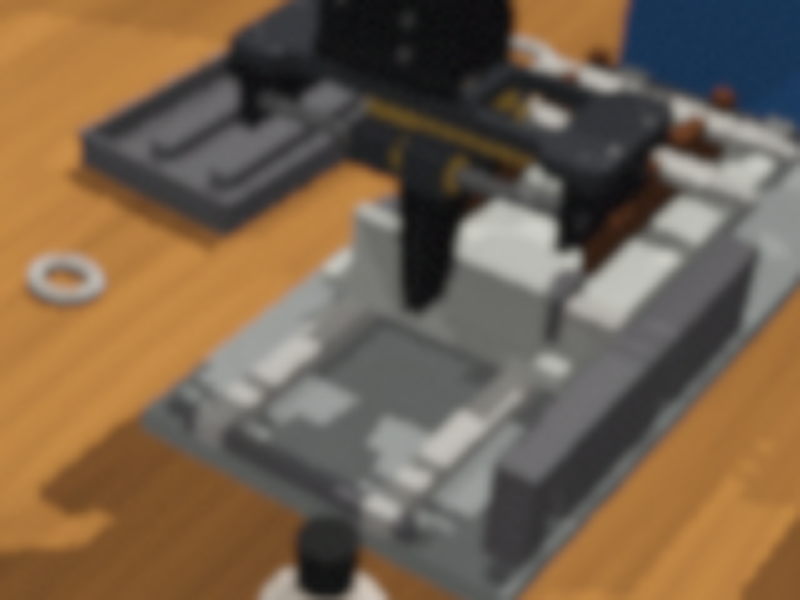

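```bash
python3 - <<'E'
from h import *
c=cam('wrist'); f=ray(c,[(230,242),(427,242)],74); print('face',f.mean(0),'knob',ray(c,(256,196),92))
k=c['f'][130:220,380:520]; cv2.imwrite('pics/w23.png',cv2.resize(k,None,fx=5.6,fy=5.6,interpolation=cv2.INTER_CUBIC))
E
```

```text
face [602.60014313  63.89444607  74.        ] knob [[571.62431071  94.6098713   92.        ]]
```

View pics/w23.png

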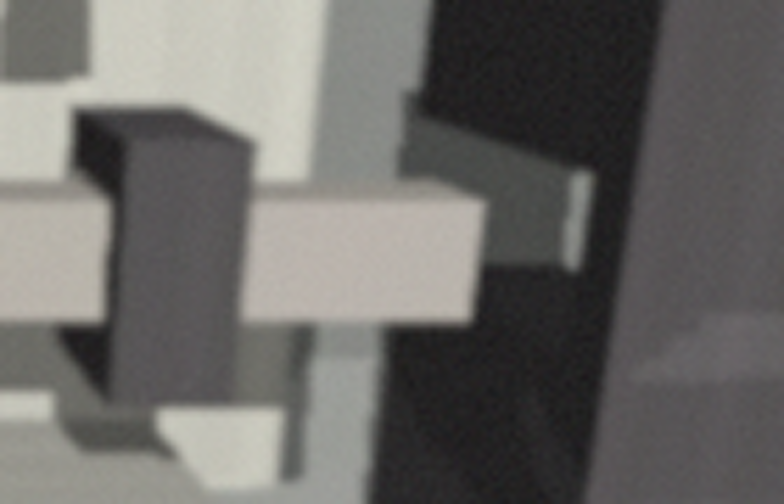

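Call:
apply_moves --pt "0 -0.6 0" --pt "0 -1 0.5" --pt "0 -1 2.5" --pt "0 -1 4" --pt "-0.6 0.5 4" --pt "-1.17 1.74 4" --pt "-1.17 1.74 4" --pt "-1.17 1.74 3" --pt "-1.17 1.74 2.6" --pt "-1.17 1.74 2.6" --yaw '[0, 0, 0, 0, 0, 0, 0, 0, 0, 0]' --jaw '[1, 1, 1, 1, 0, 0, 0, 0, 0, 0]'

```text
t: 40.65
eef_pos: [570.5, 93.3, 116.1]
tcp_rot: [1.097, 1.561, -0.502]
ft_force: [-0.5, 0.5, 0.4]
opening: 0.495
```

```bash
python3 - <<'E'
from h import *
s=tool(); c=cam('wrist'); cv2.imwrite('pics/w24.png',c['f']);  c=cam('top'); crop(c,150,330,130,300,'pics/t24.png',3.5)
E
```

```text
t 40.65 tcp [570.5  93.3 116.1] jawdir deg -1.63 xaxis [ 0.009 -0.005 -1.   ] F [-0.5  0.5  0.4] open 0.495 q6 0.08
```

View pics/w24.png

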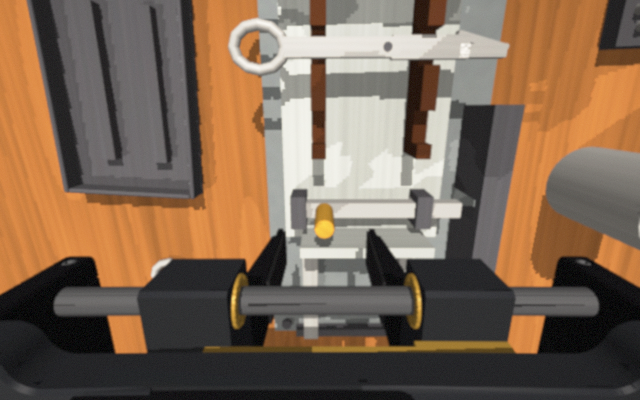

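View pics/t24.png

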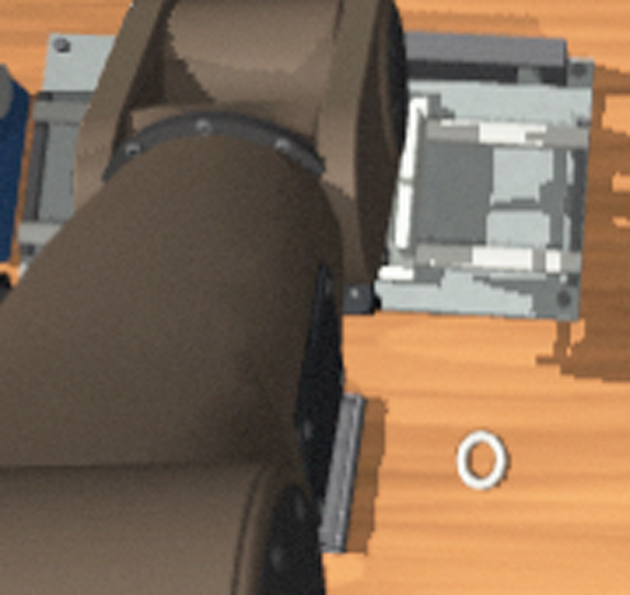

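Call:
apply_moves --pt "0 0.02 -1.2" --pt "0 0.02 -1.8" --pt "0 0.02 -1.96" --pt "0 0.02 -1.96" --pt "0 0.02 -1.96" --pt "0 0.02 -1.96" --pt "0 0.02 -1.96" --pt "0 0.02 -1.96" --pt "0 0.02 -1.96" --pt "0 0.02 -1.96" --yaw '[0, 0, 0, 0, 0, 0, 0, 0, 0, 0]' --jaw '[0, 0, 0, 0, 1, 1, 1, 1, 1, 1]'

```text
t: 42.0
eef_pos: [570.8, 94.1, 68.0]
tcp_rot: [1.156, 1.56, -0.443]
ft_force: [-2.0, 0.3, 2.5]
opening: 0.14
```

```bash
python3 - <<'E'
from h import *
s=tool()
E
```

```text
t 42.0 tcp [570.8  94.1  68. ] jawdir deg -1.61 xaxis [ 0.01  -0.005 -1.   ] F [-2.   0.3  2.5] open 0.14 q6 0.09
```

Call:
apply_moves --pt "0.2 -0.01 0" --pt "0.4 -0.01 0" --pt "0.6 -0.02 0" --pt "0.8 -0.02 0" --pt "1 -0.03 0" --pt "1.2 -0.03 0" --pt "1.4 -0.04 0" --pt "1.52 -0.04 0" --pt "1.52 -0.04 0" --pt "1.52 -0.04 0" --yaw '[0, 0, 0, 0, 0, 0, 0, 0, 0, 0]' --jaw '[1, 1, 1, 1, 1, 1, 1, 1, 1, 1]'

```text
t: 43.25
eef_pos: [609.4, 93.0, 68.1]
tcp_rot: [1.203, 1.558, -0.396]
ft_force: [2.2, -1.5, 0.4]
opening: 0.141
```

```bash
python3 - <<'E'
from h import *
s=tool();c=cam('scene'); crop(c,290,450,140,260,'pics/s25.png',5)
E
```

```text
t 43.25 tcp [609.4  93.   68.1] jawdir deg -1.61 xaxis [ 0.012 -0.005 -1.   ] F [ 2.2 -1.5  0.4] open 0.141 q6 0.08
```

View pics/s25.png

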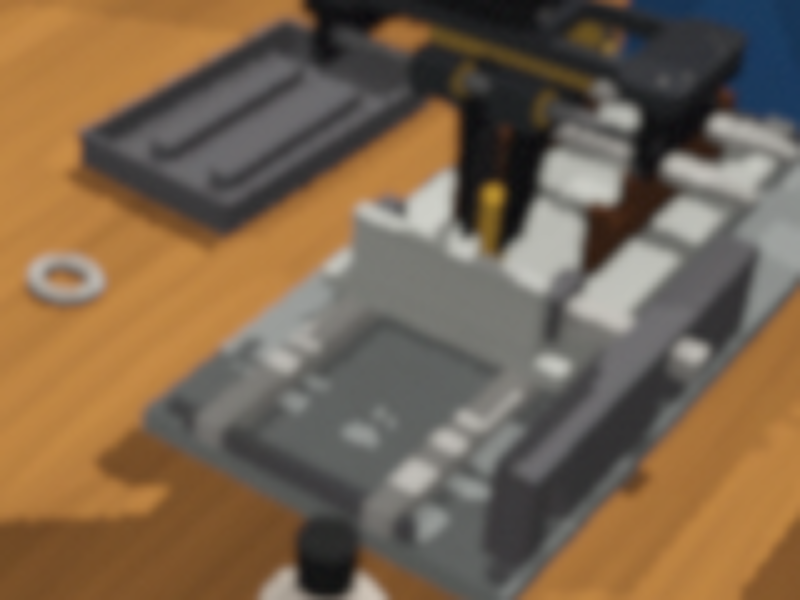

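Call:
apply_moves --pt "0.05 0 0" --pt "0.1 0 0" --pt "0.1 0 0" --pt "0.1 0 0" --yaw '[0, 0, 0, 0]' --jaw '[1, 1, 1, 1]'

```text
t: 43.8
eef_pos: [611.7, 93.0, 68.1]
tcp_rot: [1.186, 1.559, -0.413]
ft_force: [-2.3, -2.6, 3.1]
opening: 0.137
```

```bash
python3 - <<'E'
from h import *
s=tool()
E
```

```text
t 43.8 tcp [611.7  93.   68.1] jawdir deg -1.61 xaxis [ 0.011 -0.005 -1.   ] F [-2.3 -2.6  3.1] open 0.137 q6 0.08
```

Call:
apply_moves --pt "0.05 0 0" --pt "0.08 0 0" --pt "0.08 0 0" --yaw '[0, 0, 0]' --jaw '[1, 1, 1]'

```text
t: 44.18
eef_pos: [612.0, 93.0, 68.0]
tcp_rot: [0.991, 1.562, -0.608]
ft_force: [-9.7, -2.9, 8.6]
opening: 0.135
```

```bash
python3 - <<'E'
from h import *
s=tool()
E
```

```text
t 44.17 tcp [612.  93.  68.] jawdir deg -1.6 xaxis [ 0.007 -0.005 -1.   ] F [-9.7 -2.9  8.6] open 0.135 q6 0.08
```

Call:
apply_moves --pt "-0.02 0 0" --pt "-0.02 0 0" --pt "-0.02 0 0" --pt "-0.02 0 0" --pt "-0.02 0 2" --pt "-0.02 0 4" --pt "-0.02 -2 6" --pt "-0.02 -4 6" --pt "-0.02 -6 6" --pt "-0.02 -8 6" --pt "-0.02 -8 6" --yaw '[0, 0, 0, 0, 0, 0, 0, 0, 0, 0, 0]' --jaw '[0.6, 0.4, 0.3, 0.3, 0.3, 0.3, 0.3, 0.3, 0.3, 0.3, 0.3]'

```text
t: 45.55
eef_pos: [611.3, -110.1, 217.8]
tcp_rot: [0.97, 1.562, -0.632]
ft_force: [0.3, -0.4, -0.3]
opening: 0.347
```

```bash
python3 - <<'E'
from h import *
s=tool(); c=cam('wrist'); cv2.imwrite('pics/w26.png',c['f']);  c=cam('top'); crop(c,130,330,130,300,'pics/t26.png',3.5); c=cam('scene'); crop(c,290,490,130,280,'pics/s26.png',4)
E
```

```text
t 45.55 tcp [ 611.3 -110.1  217.8] jawdir deg -1.82 xaxis [ 0.007 -0.005 -1.   ] F [ 0.3 -0.4 -0.3] open 0.347 q6 -0.25
```

View pics/t26.png

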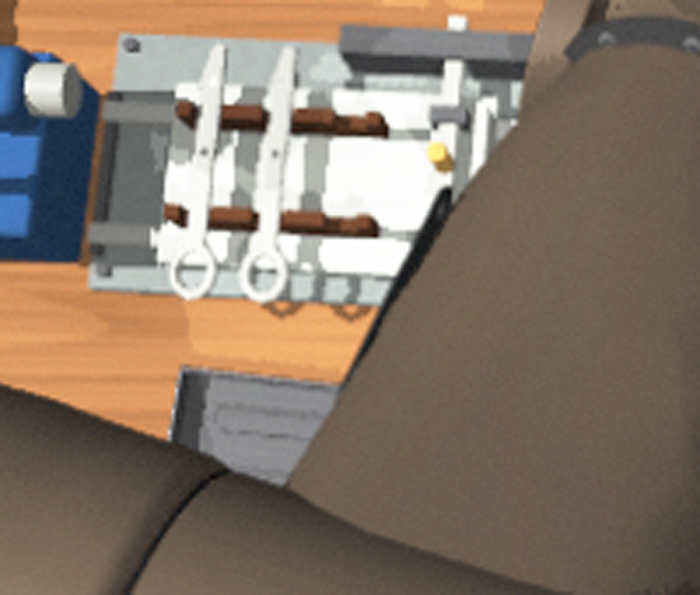

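View pics/s26.png

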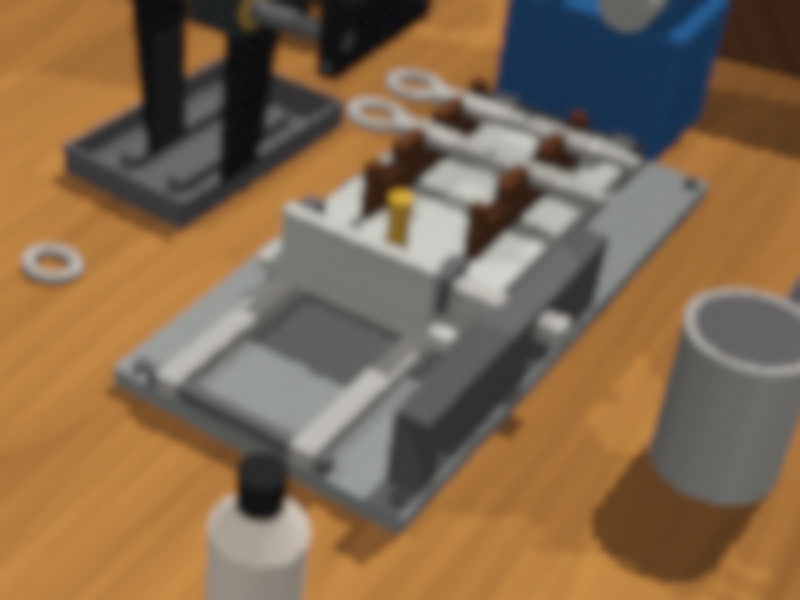

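View pics/w26.png

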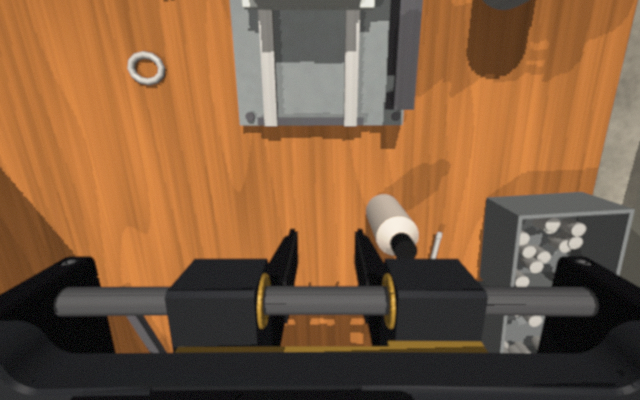

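```bash
python3 - <<'E'
from h import *
t=cam('top'); g=lambda a:np.array(a)/3.5+130-.36
print('knob',ray(t,g((438,151)),92)); b=ray(t,g([(192,271),(264,273)]),65); print('bows',b); print('tips',ray(t,g([(220,47),(290,49)]),65))
s=env.state(); print(s['t'],s['qvel']); env.job_done()
E
```

```text
knob [[612.74279397  92.30852061  92.        ]]
bows [[532.47901424 260.66661829  65.        ]
 [532.21140351 210.99557741  65.        ]]
tips [[691.5804126  253.64651652  65.        ]
 [690.87015546 204.13262554  65.        ]]
45.75 [ 0.00932541 -0.00073476 -0.00137192 -0.0022054  -0.00067226 -0.00134283]
the job is handed in; nothing more can be done
```

I handed the job in at 45.75 s of the 208 s allowed. My last checks found no fault. The hand-in gives no verdict, so those checks are all I have.

**What I did**
- Only two spacer bars and two scissor halves were present. I moved both bars from bays 1 and 3 into the tray.
- I laid the halves in bays 2 and 3, bows towards the robot.
- I drew the bolt about 40 mm, pushed the carrier on the push plate to the next station, and shot the bolt back until I felt its stop (about 10 N).

**What the last checks showed**
- **Carrier:** the push plate and knob moved 99.8 to 100.8 mm, so it sits at the next station. I did not see or feel the click itself. I inferred it from that distance, from about zero push force afterwards, and from the bolt going in.
- **Bolt:** its end shows through the second socket. In the top view the knob reads at x = 613 mm. It should be at about 610 mm when home. That 3 mm difference is within picture and calibration error, and the bolt would not go further.
- **Halves:** both lie flat in their notches, bows on the robot's side. In the final top view they are 50 mm apart.
  - Measured at the loading station before the push, they lay about 7 mm nearer the robot than centred and within about 1 mm across.
  - The final top view implies about −4 mm, with the halves turned about 1° relative to the bays.
- **Bars and bottle:** both bars lie flat in the tray and the oil bottle is upright. The gripper is clear of everything.
- **Disturbances:** I saw no knock to a half and no loss of grip.

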